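# Turn the finger drives connector up and pack them in the case

## Task

First open the carrying case: swing its lid up and over until it rests on its stop. Then roll every finger drive over on the black mat until its white connector faces straight up, and only when all of them lie there like that, let go, lay each one in a slot of the case with its ends down in the notches and its connector still facing up (any slot, one drive each). When all are in, shut the lid fully and let go; leave the mug, screwdriver and tape alone.

Things in the scene. Friction and masses are not known exactly. Their poses are not given: they have to be found in the camera images.
- drive0: finger drive (None if absent; 2 or 3 of the 4 alike are there): a spool on its side, 64 mm long, 0.15 kg; end caps 32 mm across, 14 mm long, 18 to 32 mm from the middle; between them a barrel 25 mm across with a white connector on one side (26 x 10 mm, up to 14.6 mm from the axis). Origin mid-axis, 18 mm up when on the mat; x along the axis, +z out through the connector; 5 mm boss on the +x end
- drive1: finger drive like drive0, or None. All of them roll on their end caps without slipping (16 mm of travel per radian; the connector never touches the mat) and stay where they are left
- drive2: finger drive like drive0, or None. Fingertips pressed lightly on top of the end caps and moved sideways roll a drive along at half their speed
- drive3: finger drive like drive0, or None
- mat: black rubber work mat, fixed, 340 (x) x 460 (y) mm, 2 mm thick, with a raised rim 6 mm wide and 10 mm high all round; the drives start on it; origin under its centre
- case: fixed black case, outer 106 (x) x 270 (y) x 55 mm high, walls and floor 5 mm, lid hinged along its far (+x) top edge; origin: centre of the underside. Two racks inside, at x = -25 and 25 mm, run along y, 12 mm wide, 7.4 mm above the floor; each has 3 notches 24 mm wide for the end caps of drives lying along x. The 38 mm between the racks leaves room for fingers
- lid (a joint): angle of the lid (rad): 0 shut, grows as it swings up and over to the far side, 1.9 on its stop. A grey plate 106 x 270 x 6 mm, 0.25 kg, free on its hinge: let go short of upright it falls shut, beyond 1.6 it falls open onto its stop
- lid_handle (a point): middle of the lid's handle, a round steel bar 11 mm thick, 100 mm long, parallel to the hinge, held 36 mm out from the lid's front edge by two arms 91 mm apart; moves with the lid. Lid shut: 89 mm nearer the robot than the case's centre, 58.5 mm above the table. Pinched from above across the bar, it turns in the grip as the lid swings
- lid_hinge (a point): middle of the lid's hinge line: 53 mm beyond the case's centre (case +x), 55.5 mm above the table. With the lid shut the handle bar is 142 mm nearer the robot and 3 mm higher
- mug: steel mug, 76 mm wide, 85 mm high, bystander; origin under its centre
- screwdriver: screwdriver with a red handle lying on the bench, bystander; origin near its middle
- tape: roll of black tape lying flat, 90 mm wide, 20 mm high, bystander; origin under its centre
- slot0 (a point): resting point of a drive in case slot 0 (a pair of notches): where the drive's origin lies when seated, 23 mm above the table, 80 mm to the -y side of the case centre; x along the slot
- slot1 (a point): resting point of a drive in case slot 1 (a pair of notches): where the drive's origin lies when seated, 23 mm above the table, at the case centre; x along the slot
- slot2 (a point): resting point of a drive in case slot 2 (a pair of notches): where the drive's origin lies when seated, 23 mm above the table, 80 mm to the +y side of the case centre; x along the slot
Things that resemble listed ones, but are neither listed nor needed, are in the scene too. What is shaped like the drive0 but brown or turquoise is not meant.

How it is judged:
By the outcome, as a careful person would: the job done as asked, in the order asked, and still so for the second after the job is handed in, with the robot touching nothing.
Of drive0, drive1, drive2, drive3 only 2 to 3 are there at a start; the rules pass over those that are not, and their reading is None.
At some moment in a run one of drive0, drive1, drive2, drive3 may be knocked a few centimetres aside while the robot is not near it.
Once in a run the grip may slacken for a moment while it holds something.
It also fails if it takes over 210 s, if anything falls off the work surface, if the arm or the gripper's body presses on something with over 40 N, if the wrist force passes 120 N, or if a joint passes its speed limit or range.

## Robot

A 6-joint arm with a two-finger parallel gripper is mounted at the origin on the work surface. World frame = base frame: x ahead of the robot, y to its left, z up, the work surface at z = 0. Lengths are in mm, angles in rad, forces in N, time in s.
With the tool pointing down it reaches from about 375 to 825 mm from the base axis. Payload 5.5 kg.
Tool frame: the origin (TCP) lies at the very end of the fingers, on their centre line; the grasp point (between the pads) lies 19 mm behind it; z points along the fingers, y is the line along which they close (so a half turn about z gives the same grasp; the last joint's range is limited). The gripper opens to 85 mm and grips with 20 to 120 N. Pads are 22 mm wide; open, the fingers measure 114 mm over their backs; the gripper's body (76 mm by 85 mm) begins 54 mm behind the grasp point. The pads swing forward as they close: fully open they stand 13 mm farther back than shut.
Start: joints at [0, 0.314, -0.047, 1.21, 0, 1.571], TCP at [599.996, -0, 231.299] pointing down, gripper open.
Joint ranges: [-2.67, 2.67], [-0.69, 1.73], [-1.03, 1.25], [-2.08, 2.16], [-1.42, 1.45], [-3.14, 3.14]. Speed limits (rad/s): [2.39, 2.39, 3.01, 3.14, 3.14, 3.14].

## Interface

Orientations are given as a 3x3 rotation matrix whose columns are the frame's x, y, z axes.
In Python, from workcell import * gives the robot as it stands. The module is installed in compiled form; this text tells all that it offers.
- The arm moves only by the tool play_rows, never from a script. Its arguments are lists of equal length, an entry for each row: "translation": the shift along the tool's x, y, z in mm, a list of three; "turn": the turn, a rotation vector about the tool's x, y, z in rad, a list of three; "claw": the opening, from 0 (shut) to 1 (fully open). A call has 1 to 5 rows; each row is the pose to reach, as a shift and turn from the pose commanded when the call began, along the tool's axes at that moment; what a row does not reach only later rows make up. A row lasts 1/8 s, in which the tool goes at most 62.5 mm and 10.7 degrees, less where a joint would pass 70% of its speed; a pose out of reach is approached as far as the arm can. A call with a gripper value outside its range is refused whole. The fingers move at their own pace and stop on an object; "grip_force" is the grip in N (left out, the last holds). Time passes only in rows, so rows that repeat a pose let the fingers close. It gives the time, the measured TCP pose, the force, the opening and the grip force at its end, in the units of the state.
- sense(): the state, without advancing time (a new reading comes with each control period).
- snapshot(name): name is "scene" or "side" or "wrist"; returns the picture (384x512x3 uint8, red, green, blue); there is no depth.
- camera_info(name): a dict with "fx", "fy", "cx", "cy" (pixels), "camera_from_world" (4x4, takes a point from world to camera coordinates). Camera axes: x right, y down, z forward; pixel columns grow to the right and rows downward; lengths in mm; the calibration is good to about 2 mm. A picture is of the moment at which its call begins: read the wrist's pose just before it. camera_info takes no time and is no camera call; for the wrist camera it gives the pose at the moment of the call.
- finish_job(): hands the job in; it is judged then, once.
Trained networks look in the newest picture that a camera, given by its name, has taken for a name from the list of things; names that differ only in an ending like _2 or _b are one class to them, and where a whole thing is asked for, a point or a joint stands for the part that bears it (a point fixed in the world has none). Each returns a list of dicts, best first, with "score" (0 to 1); they miss things now and then, are a little off and sometimes report something else, mostly with a low value. They report only what shows in the picture. A call takes as long as a camera call. They do not tell look-alikes from the thing itself.
- spot_in(camera, query): "rect" ([centre column, centre row, width, height] in pixels, round what is visible of it).
- tip_of(camera, query): "location" ([column, row] in pixels: a listed point, or the origin of a listed thing).
The state is a dict: "clock": time; "q": joint angles; "joint_velocities": joint speeds; "joint_efforts": joint torques, N m; "tool_pos": TCP position; "ee_rot": TCP orientation; "force": force on the tool from outside, world axes, zero at the start; "torque": the same for the moment, N m; "grip_width": finger opening in mm; "grasp_force": force on a finger pad.
Only numpy, scipy, OpenCV 4.12 (cv2) and the standard library are available. Lean on these libraries where they do the work, as an engineer would, in place of code of your own. Each camera call takes 0.05 s, during which the arm holds its last target. There are 200 camera calls.

## Working session

There is one attempt and no reset: what is moved stays moved. The work goes in short steps, Python scripts to look and compute and a tool call to move; the robot and the scene stay as the last step left them, time stands still between calls to the robot, and variables do not carry over. Pictures are saved under pics/ and viewed, at most 14 in all, crops included, and the job is handed in when it is done.

Besides the shell and the picture viewer there is one more tool, called after "Emit:" as name(argument=value, ...) on one line, values as JSON. play_rows: Moves the arm, as the interface text tells. Its arguments: {"type":"object","properties":{"translation":{"type":"array"},"turn":{"type":"array"},"claw":{"type":"array"},"grip_force":{"type":"number"}},"required":["translation","turn","claw"]}

```bash
mkdir -p pics; cat > h.py <<'E'
from workcell import *
import numpy as np, cv2
def save(cam,name,crop=None,k=1):
    im=snapshot(cam); 
    o=im if crop is None else im[crop[1]:crop[3],crop[0]:crop[2]]
    o=cv2.resize(o,None,fx=k,fy=k,interpolation=cv2.INTER_CUBIC)
    cv2.imwrite('pics/'+name+'.png',cv2.cvtColor(o,cv2.COLOR_RGB2BGR)); return im
def ray(cam,uv,z,ci=None):
    c=ci or camera_info(cam); T=np.array(c["camera_from_world"]); R=T[:3,:3]; t=T[:3,3]
    d=R.T@np.array([(uv[0]-c["cx"])/c["fx"],(uv[1]-c["cy"])/c["fy"],1]); o=-R.T@t
    return o+d*(z-o[2])/d[2]
def proj(cam,p,ci=None):
    c=ci or camera_info(cam); T=np.array(c["camera_from_world"]); q=T[:3,:3]@np.array(p,float)+T[:3,3]
    return np.array([c["fx"]*q[0]/q[2]+c["cx"],c["fy"]*q[1]/q[2]+c["cy"]])
E
python3 - <<'E'
from h import *
a=save("scene","scene0",k=1.5)
for q in ["drive0","mat","case","lid_handle","lid_hinge","mug"]:
    print(q,[(np.round(d["score"],2),np.round(d["location"]),) for d in tip_of("scene",q)])
b=save("side","side0",k=1.5)
for q in ["drive0","case","lid_handle","lid_hinge"]:
    print(q,[(np.round(d["score"],2),np.round(d["location"]),) for d in tip_of("side",q)])
for c in ["scene","side","wrist"]:
    ci=camera_info(c);T=np.array(ci["camera_from_world"]);print(c,ci["fx"],ci["cx"],ci["cy"],np.round(-T[:3,:3].T@T[:3,3]),np.round(T[:3,:3],2).tolist())
s=sense();print(s["clock"],s["tool_pos"],s["ee_rot"],s["grip_width"])
E
```

```text
drive0 [(np.float64(0.73), array([302., 241.])), (np.float64(0.67), array([172., 291.])), (np.float64(0.55), array([225., 240.])), (np.float64(0.44), array([222., 179.]))]
mat [(np.float64(0.69), array([224., 214.]))]
case [(np.float64(0.69), array([281., 151.]))]
lid_handle [(np.float64(0.63), array([267., 136.]))]
lid_hinge [(np.float64(0.81), array([294., 148.]))]
mug [(np.float64(0.96), array([305., 206.])), (np.float64(0.17), array([280., 149.]))]
drive0 [(np.float64(0.89), array([363., 346.])), (np.float64(0.63), array([306., 257.])), (np.float64(0.6), array([261., 285.])), (np.float64(0.56), array([218., 234.])), (np.float64(0.46), array([335., 191.]))]
case [(np.float64(0.86), array([206., 170.]))]
lid_handle []
lid_hinge [(np.float64(0.7), array([219., 150.]))]
scene 414.6153489359951 256.07976515620146 191.31885495199717 [1104. -832. 1309.] [[0.82, 0.57, -0.0], [0.46, -0.67, -0.59], [-0.34, 0.48, -0.81]]
side 369.73488779239597 257.68042229089417 194.2036799840704 [ 189. -721.  861.] [[0.85, -0.52, -0.0], [-0.38, -0.61, -0.69], [0.36, 0.59, -0.72]]
wrist 306.8456384090792 251.30306522857012 195.04841114566076 [601.  84. 374.] [[1.0, -0.0, -0.0], [-0.0, -0.95, 0.32], [-0.0, -0.32, -0.95]]
0.6 [ 5.99981326e+02 -1.04775033e-02  2.31306493e+02] [[-2.33408670e-05  1.00000000e+00 -9.48692376e-06]
 [ 9.99999999e-01  2.33404733e-05 -4.14979744e-05]
 [-4.14977529e-05 -9.48789235e-06 -9.99999999e-01]] 85.27456708083194
```

View pics/scene0.png

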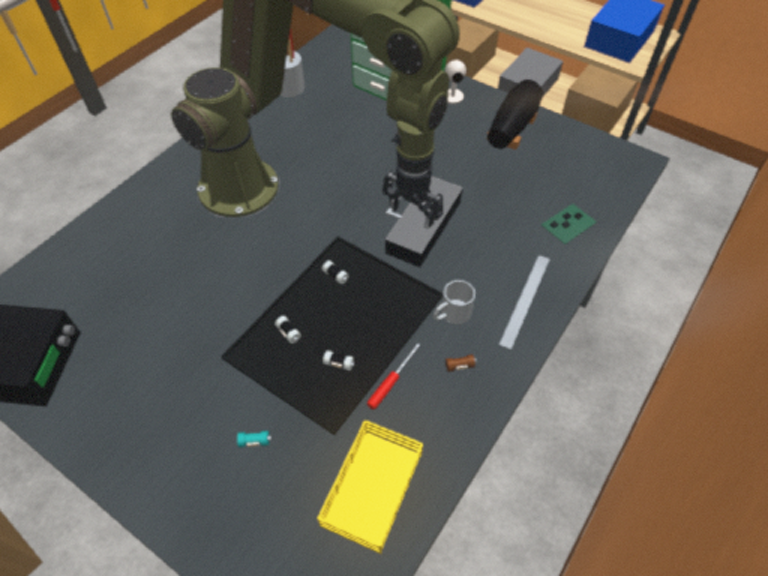

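View pics/side0.png

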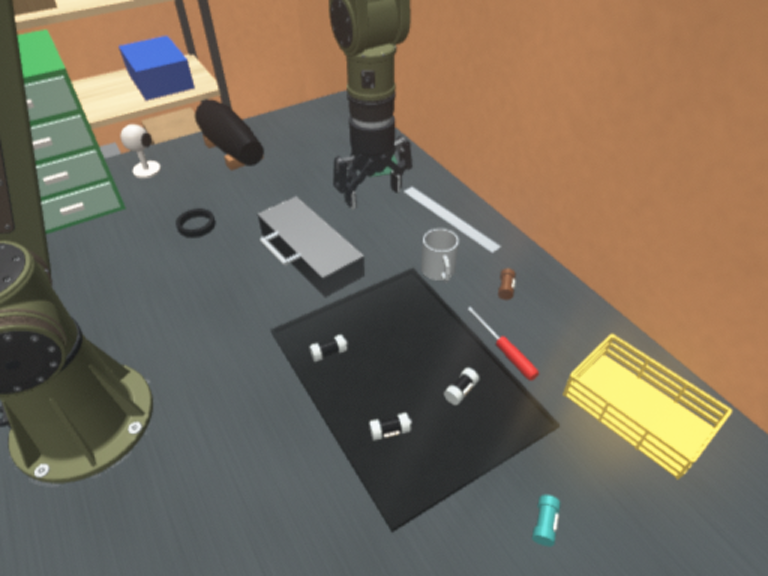

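The mat holds three white drives, at about (335,271), (287,328) and (339,360) in the scene view. The turquoise (254,438) and brown (461,363) ones are look-alikes off the mat. The case is shut at about (425,220), with its handle toward the robot.

```bash
python3 - <<'E'
from h import *
for n,uv in dict(c1=(258,208),c2=(296,198),c3=(363,252),c4=(326,276),h1=(262,239),h2=(291,262)).items():
    print(n,np.round(ray("side",np.array(uv)/1.5,58.5)))
for uv in [(328,348),(462,385),(390,426)]: print("side",np.round(ray("side",np.array(uv)/1.5,18)))
for uv in [(335,271),(339,360),(287,328)]: print("scene",np.round(ray("scene",np.array(uv)/1.5,18)))
for uv in [(272,330),(413,268),(557,424),(393,530)]: print("mat",np.round(ray("side",np.array(uv)/1.5,8)))
print("mug",np.round(ray("side",np.array((438,275))/1.5,0)),np.round(ray("scene",np.array((457,318))/1.5,0)))
E
```

```text
c1 [474. 328.  58.]
c2 [567. 316.  58.]
c3 [607.  65.  59.]
c4 [506.  41.  59.]
h1 [439. 219.  59.]
h2 [462. 117.  58.]
side [435. -99.  18.]
side [ 603. -302.   18.]
side [ 448. -304.   18.]
scene [436. -95.  18.]
scene [ 604. -300.   18.]
scene [ 446. -302.   18.]
mat [363.   8.   8.]
mat [702.  10.   8.]
mat [ 699. -448.    8.]
mat [ 362. -452.    8.]
mug [742. -31.   0.] [768. -29.   0.]
```

Emit:
play_rows(translation=[[55, -30, -20], [110, -60, -40], [160, -90, -60], [190, -110, -80], [190, -110, -80]], turn=[[0, 0, 0], [0, 0, 0], [0, 0, 0], [0, 0, 0], [0, 0, 0]], claw=[1, 1, 1, 1, 1])

```text
clock: 1.23
tool_pos: [489.6, 192.4, 313.5]
ee_rot: [[-0.004, 1.0, 0.003], [1.0, 0.004, 0.002], [0.002, 0.003, -1.0]]
force: [0.5, 0.5, 0.0]
grip_width: 85.7
grasp_force: 0.0
```

```bash
python3 - <<'E'
from h import *
s=sense();print(s["tool_pos"])
im=save("wrist","w1",k=1.5)
ci=camera_info("wrist")
for q in ["case","lid_handle","lid_hinge","lid"]:
    print(q,[(np.round(d["score"],2),np.round(d["location"],1),np.round(ray("wrist",d["location"],58,ci))) for d in tip_of("wrist",q)])
E
```

```text
[489.56940788 192.43770721 313.48254265]
case [(np.float64(0.96), array([280.5, 158.1]), array([529., 190.,  58.]))]
lid_handle [(np.float64(0.76), array([218.6, 173.3]), array([447., 170.,  58.]))]
lid_hinge [(np.float64(0.63), array([322. , 164.3]), array([585., 182.,  58.])), (np.float64(0.56), array([405.1, 270.9]), array([721.,  19.,  58.]))]Traceback (most recent call last):
  File "<stdin>", line 6, in <module>
ValueError: it knows: case, drive, lid_handle, lid_hinge, mat, mug, screwdriver, slot, tape
```

View pics/w1.png

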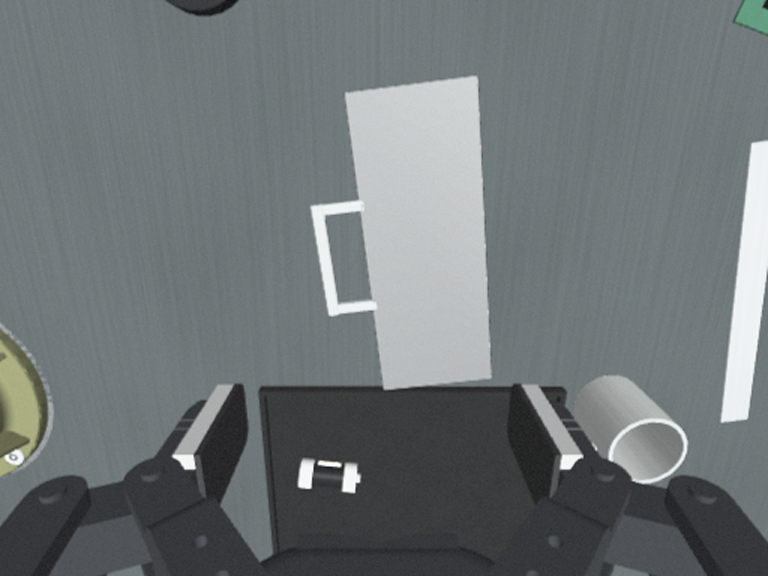

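The wrist view shows the lid corners at (346,93), (477,77), (491,378) and (384,389). The handle bar runs from (318,207) to (333,313).

```bash
python3 - <<'E'
from h import *
ci=camera_info("wrist")
P=[ray("wrist",np.array(u)/1.5,58.5,ci) for u in [(346,93),(477,77),(491,378),(384,389),(318,207),(333,313)]]
for p in P: print(np.round(p,1))
c=sum(P[:4])/4; 
for a,b in [(3,0),(2,1),(5,4)]:
    d=P[a]-P[b]; print("yaw",np.arctan2(d[0],-d[1]),np.linalg.norm(d))
for a,b in [(0,1),(3,2)]:
    d=P[b]-P[a]; print("yaw",np.arctan2(d[1],d[0]),np.linalg.norm(d))
print("centre",c, "handle", (P[4]+P[5])/2)
E
```

```text
[466.3 303.9  58.5]
[568.7 315.3  58.5]
[600.6  50.   58.5]
[497.2  37.9  58.5]
[440.3 214.6  58.5]
[449.9 117.7  58.5]
yaw 0.11566318190190303 267.79688007703834
yaw 0.11972162077709753 267.21846429580995
yaw 0.09895000843422944 97.43549325450698
yaw 0.11015003961792053 103.1015748200292
yaw 0.11578033631861001 104.18449549288171
centre [533.19768049 176.78735438  58.5       ] handle [445.13640662 166.16106376  58.5       ]
```

```bash
cat >> h.py <<'E'
from scipy.spatial.transform import Rotation as Rt
def down(yaw,flip=1):  # tool y axis at angle yaw in world xy, z down
    y=np.array([np.cos(yaw),np.sin(yaw),0]); z=np.array([0,0,-1.]); return np.c_[np.cross(y,z),y,z]
def rel(p,R=None,base=None):
    s=sense(); p0,R0=base if base else (np.array(s["tool_pos"]),np.array(s["ee_rot"]))
    t=R0.T@(np.array(p,float)-p0); w=np.zeros(3) if R is None else Rt.from_matrix(R0.T@R).as_rotvec()
    return np.round(t,1).tolist(),np.round(w,3).tolist()
E
python3 - <<'E'
from h import *
s=sense();print(s["tool_pos"],s["ee_rot"])
R=down(.115)
print(rel([445,166.3,110],R)); base=(np.array([445,166.3,0]),R)
c=np.array([533.2,176.8]);ex=np.array([np.cos(.115),np.sin(.115)]);
# arc rows in tool frame rel to grasp at theta=0 : along y (case x) and -z (up)
r=np.hypot(142,3);a0=np.arctan2(3,142)
for i,th in enumerate(np.linspace(0,1.8,16)): print(i,round(th,2),np.round([-r*np.cos(th+a0)+142, -(r*np.sin(th+a0)-3)],1))
E
```

```text
[490.17376146 189.1677091  310.56980333] [[ 1.00688058e-03  9.99999158e-01 -8.18619682e-04]
 [ 9.99999264e-01 -1.00743406e-03 -6.75981812e-04]
 [-6.76805948e-04 -8.17938446e-04 -9.99999436e-01]]
([-22.8, -45.0, 200.6], [-0.001, 0.001, -0.116])
0 0.0 [ 0. -0.]
1 0.12 [  1.4 -17. ]
2 0.24 [  4.8 -33.7]
3 0.36 [ 10.2 -49.8]
4 0.48 [ 17.4 -65.2]
5 0.6 [ 26.5 -79.7]
6 0.72 [ 37.2 -92.9]
7 0.84 [  49.5 -104.7]
8 0.96 [  63. -115.]
9 1.08 [  77.7 -123.7]
10 1.2 [  93.3 -130.4]
11 1.32 [ 109.7 -135.3]
12 1.44 [ 126.5 -138.2]
13 1.56 [ 143.5 -139. ]
14 1.68 [ 160.5 -137.8]
15 1.8 [ 177.2 -134.6]
```

Emit:
play_rows(translation=[[-6, -11, 50], [-12, -23, 105], [-18, -35, 160], [-23.5, -45, 201], [-23.5, -45, 201]], turn=[[0, 0, -0.03], [0, 0, -0.06], [0, 0, -0.09], [0, 0, -0.115], [0, 0, -0.115]], claw=[0.35, 0.35, 0.35, 0.35, 0.35])

```text
clock: 2.05
tool_pos: [441.5, 164.0, 107.0]
ee_rot: [[-0.112, 0.994, -0.008], [0.994, 0.112, -0.003], [-0.002, -0.008, -1.0]]
force: [-0.2, -0.0, -0.3]
grip_width: 29.9
grasp_force: 0.0
```

```bash
python3 - <<'E'
from h import *
s=sense();print(s["tool_pos"],s["ee_rot"][:,1],s["grip_width"])
im=save("wrist","w2",k=1.2)
ci=camera_info("wrist")
print([(np.round(d["score"],2),np.round(ray("wrist",d["location"],58,ci))) for d in tip_of("wrist","lid_handle")])
s=sense();print(s["tool_pos"])
E
```

```text
[441.49784577 163.99077526 106.99410283] [ 0.99363256  0.11238698 -0.00796895] 29.94283926513594
[(np.float64(0.57), array([449., 172.,  58.]))]
[446.00345641 166.10669562 111.02750619]
```

View pics/w2.png

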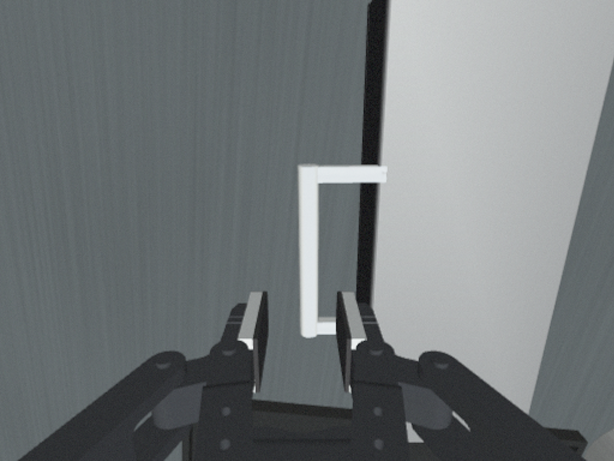

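Emit:
play_rows(translation=[[0, 0, 25], [0, 0, 50], [0, 0, 68], [0, 0, 68], [0, 0, 68]], turn=[[0, 0, 0], [0, 0, 0], [0, 0, 0], [0, 0, 0], [0, 0, 0]], claw=[0.35, 0.35, 0.35, 0.35, 0.35])

```text
clock: 2.78
tool_pos: [447.0, 167.1, 44.1]
ee_rot: [[-0.114, 0.993, 0.003], [0.993, 0.114, 0.001], [0.001, 0.003, -1.0]]
force: [0.2, 0.6, -0.2]
grip_width: 29.8
grasp_force: 0.0
```

```bash
python3 - <<'E'
from h import *
s=sense();print(s["tool_pos"],s["force"],s["grip_width"])
im=save("wrist","w3",k=1.2)
im=save("side","s3",crop=(150,100,300,230),k=4)
E
```

```text
[446.97592453 167.09069236  44.0753463 ] [ 0.22173182  0.58968291 -0.21426833] 29.785469721684876
```

View pics/w3.png

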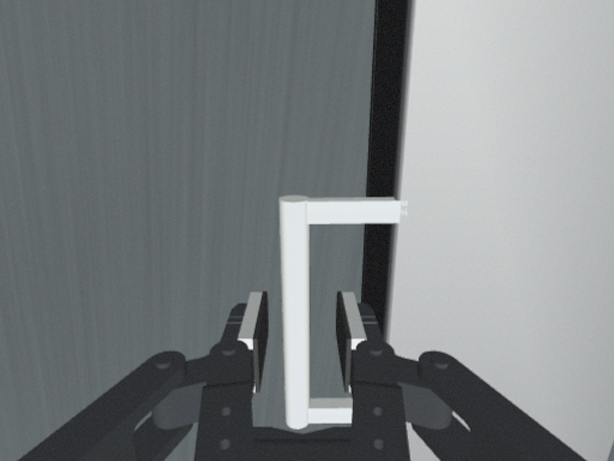

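The bar sits between the open pads, about 2.5 mm toward the left one. I'll shift by that and close.

Emit:
play_rows(translation=[[0, -2.5, 0], [0, -2.5, 0], [0, -2.5, 0], [0, -2.5, 0], [0, -2.5, 0]], turn=[[0, 0, 0], [0, 0, 0], [0, 0, 0], [0, 0, 0], [0, 0, 0]], claw=[0.3, 0.05, 0.05, 0.05, 0.05], grip_force=30)

```text
clock: 3.5
tool_pos: [444.5, 166.5, 43.0]
ee_rot: [[-0.115, 0.993, 0.004], [0.993, 0.115, 0.0], [-0.0, 0.004, -1.0]]
force: [4.9, -0.5, -0.7]
grip_width: 10.0
grasp_force: 29.3
```

Emit:
play_rows(translation=[[0, 1.4, -17], [0, 4.8, -33.7], [0, 10.2, -49.8], [0, 17.4, -65.2], [0, 26.5, -79.7]], turn=[[0, 0, 0], [0, 0, 0], [0, 0, 0], [0, 0, 0], [0, 0, 0]], claw=[0.05, 0.05, 0.05, 0.05, 0.05])

```text
clock: 4.12
tool_pos: [470.1, 169.7, 122.4]
ee_rot: [[-0.115, 0.993, 0.002], [0.993, 0.115, 0.001], [0.001, 0.002, -1.0]]
force: [8.5, 2.8, -9.2]
grip_width: 9.9
grasp_force: 29.1
```

Emit:
play_rows(translation=[[0, 10.7, -13.2], [0, 23, -25], [0, 36.5, -35.3], [0, 51.2, -44], [0, 66.8, -50.7]], turn=[[0, 0, 0], [0, 0, 0], [0, 0, 0], [0, 0, 0], [0, 0, 0]], claw=[0.05, 0.05, 0.05, 0.05, 0.05])

```text
clock: 4.75
tool_pos: [533.4, 177.5, 173.0]
ee_rot: [[-0.116, 0.993, -0.004], [0.993, 0.116, 0.001], [0.002, -0.004, -1.0]]
force: [-4.0, 3.2, 3.0]
grip_width: 9.5
grasp_force: 30.4
```

Emit:
play_rows(translation=[[0, 16.4, -4.9], [0, 33.2, -7.8], [0, 50.2, -8.6], [0, 67.2, -7.4], [0, 83.9, -4.2]], turn=[[0, 0, 0], [0, 0, 0], [0, 0, 0], [0, 0, 0], [0, 0, 0]], claw=[0.05, 0.05, 0.05, 0.05, 0.05])

```text
clock: 5.38
tool_pos: [617.8, 187.8, 176.8]
ee_rot: [[-0.116, 0.993, -0.002], [0.993, 0.116, 0.002], [0.003, -0.002, -1.0]]
force: [-2.3, 3.3, 3.9]
grip_width: 9.7
grasp_force: 32.3
```

Emit:
play_rows(translation=[[0, 7, 2.5], [0, 7, 2.5], [0, 7, 2.5], [0, 7, 2.5], [0, 7, 2.5]], turn=[[0, 0, 0], [0, 0, 0], [0, 0, 0], [0, 0, 0], [0, 0, 0]], claw=[0.05, 0.35, 0.35, 0.35, 0.35])

```text
clock: 6.0
tool_pos: [625.2, 187.1, 174.5]
ee_rot: [[-0.115, 0.993, -0.0], [0.993, 0.115, -0.0], [-0.0, -0.0, -1.0]]
force: [-0.4, 0.3, -0.2]
grip_width: 29.8
grasp_force: 0.0
```

Emit:
play_rows(translation=[[0, 0, -30], [0, 0, -65], [0, 0, -110], [0, 0, -120], [0, 0, -120]], turn=[[0, 0, 0], [0, 0, 0], [0, 0, 0], [0, 0, 0], [0, 0, 0]], claw=[0.35, 0.35, 0.35, 0.35, 0.35])

```text
clock: 6.62
tool_pos: [625.8, 187.4, 294.9]
ee_rot: [[-0.115, 0.993, 0.001], [0.993, 0.115, 0.0], [0.0, 0.001, -1.0]]
force: [-0.6, 0.3, -0.5]
grip_width: 29.7
grasp_force: 0.0
```

```bash
python3 - <<'E'
from h import *
s=sense();print(s["tool_pos"],s["force"],s["grip_width"])
im=save("side","s4",k=1.5)
print(rel([510,-150,340],down(0)))
for cam in ["side","scene"]:
  snapshot(cam)
  for d in tip_of(cam,"drive0"): print(cam,round(d["score"],2),np.round(ray(cam,d["location"],18)))
E
```

```text
[625.78886158 187.38973626 294.87978866] [-0.56614056  0.32583388 -0.4625983 ] 29.670472528373367
([-321.8, -153.2, -46.2], [-0.001, 0.0, 0.115])
side 0.71 [ 565. -562.   18.]
side 0.6 [ 591. -290.   18.]
side 0.6 [ 440. -302.   18.]
side 0.53 [435. -99.  18.]
side 0.53 [ 819. -142.   18.]
scene 0.72 [ 448. -307.   18.]
scene 0.6 [ 415. -100.   18.]
scene 0.6 [ 834. -150.   18.]
scene 0.56 [ 605. -305.   18.]
scene 0.56 [ 570. -553.   18.]
```

View pics/s4.png

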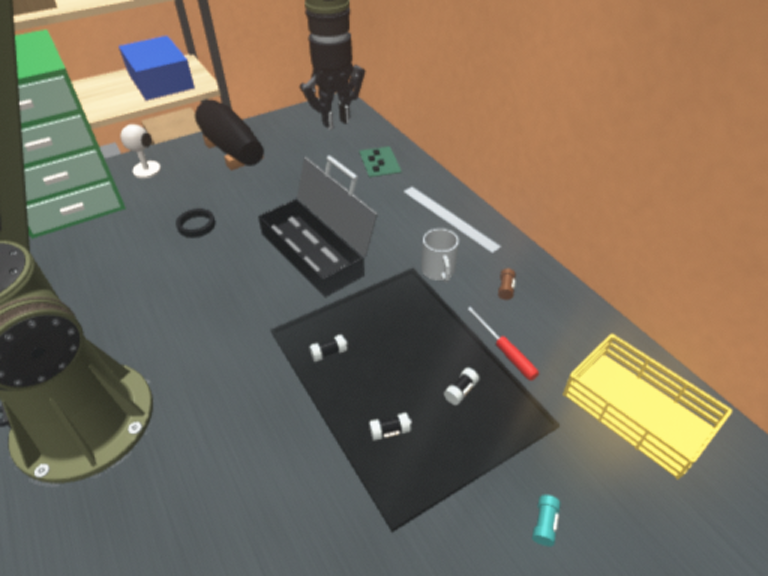

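The lid stands open on its stop, and the drives have not moved. Next I'll look at them from above.

Emit:
play_rows(translation=[[-50, -20, -10], [-100, -40, -20], [-150, -60, -30], [-200, -80, -45], [-250, -100, -45]], turn=[[0, 0, 0], [0, 0, 0], [0, 0, 0], [0, 0, 0], [0, 0, 0]], claw=[0.35, 0.5, 0.5, 0.5, 0.5])

```text
clock: 7.5
tool_pos: [554.5, -74.1, 339.9]
ee_rot: [[-0.115, 0.993, 0.001], [0.993, 0.115, -0.0], [-0.0, 0.001, -1.0]]
force: [0.8, -0.1, -0.3]
grip_width: 42.4
grasp_force: 0.0
```

Emit:
play_rows(translation=[[-50, -20, 0], [-100, -40, 0], [-150, -63, 0], [-150, -63, 0], [-150, -63, 0]], turn=[[0, 0, 0.05], [0, 0, 0.1], [0, 0, 0.115], [0, 0, 0.115], [0, 0, 0.115]], claw=[0.5, 0.5, 0.5, 0.5, 0.5])

```text
clock: 8.12
tool_pos: [509.2, -228.5, 338.8]
ee_rot: [[0.001, 1.0, -0.001], [1.0, -0.001, 0.001], [0.001, -0.001, -1.0]]
force: [-0.7, 0.2, -0.2]
grip_width: 42.9
grasp_force: 0.0
```

```bash
python3 - <<'E'
from h import *
snapshot("scene");snapshot("scene")
ci=camera_info("wrist"); im=save("wrist","w5",k=1.5)
np.save("w5.npy",im)
print(sense()["tool_pos"])
for d in tip_of("wrist","drive0"): print(round(d["score"],2),d["location"],np.round(ray("wrist",d["location"],18,ci)))
E
```

```text
[ 509.84772677 -227.47664883  339.17023505]
0.77 [283.0, 327.4] [ 570. -565.   18.]
0.7 [212.4, 195.6] [ 448. -304.   18.]
0.66 [479.0, 86.8] [ 834. -139.   18.]
0.63 [309.4, 193.4] [ 603. -300.   18.]
```

View pics/w5.png

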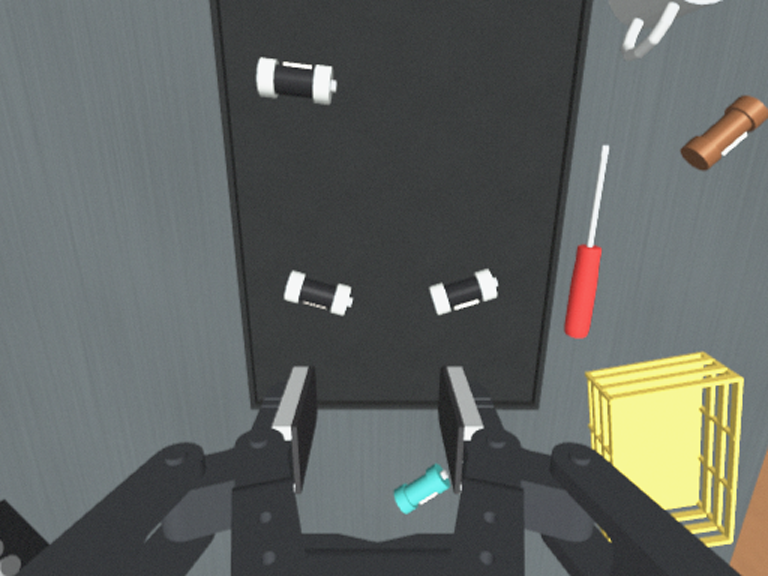

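The three drives on the mat lie at pixels A (295,81), B (318,293) and C (463,291). On A the white connector strip is on the upper (+y) side, and on B and C it is on the lower (−y) side. The brown (725,133) and turquoise (423,490) ones are off the mat and are not meant. I'll fit a small rendered model to get each drive's pose and roll, and confirm on one enlarged crop.

```bash
cat > fit.py <<'E'
from h import *
from scipy.optimize import minimize
def circ(x,r): a=np.linspace(0,2*np.pi,40); return np.c_[np.full(40,x),r*np.cos(a),r*np.sin(a)]
CAP=[np.r_[circ(18,16),circ(32,16)],np.r_[circ(-18,16),circ(-32,16)]]
BOSS=np.r_[circ(32,4.5),circ(37,4.5)]; BAR=np.r_[circ(-18,12.5),circ(18,12.5)]
CON=np.array([[x,y,z] for x in(-13,13) for y in(-5,5) for z in(9,14.6)],float)
def model_R(yaw,phi):  # phi>0: connector leaning toward local +y (left of axis)
    return Rt.from_euler('z',yaw).as_matrix()@Rt.from_euler('x',-phi).as_matrix()
def render(ci,pose,box,S=3,z=18):
    x,y,yaw,phi=pose; R=model_R(yaw,phi); T=np.array(ci["camera_from_world"])
    cam=-T[:3,:3].T@T[:3,3]; o=np.array([x,y,z]); im=np.zeros(((box[3]-box[1])*S,(box[2]-box[0])*S),np.float32)
    def dr(P,v):
        q=(P@R.T+o)@T[:3,:3].T+T[:3,3]; uv=np.c_[ci["fx"]*q[:,0]/q[:,2]+ci["cx"]-box[0],ci["fy"]*q[:,1]/q[:,2]+ci["cy"]-box[1]]
        uv=(uv+.5)*S-.5
        h=cv2.convexHull(uv.astype(np.float32)); cv2.fillConvexPoly(im,np.round(h*16).astype(np.int32),v,cv2.LINE_AA if 0 else 8,4)
    front=R[:,2]@(cam-o)>0
    for P,v in ([(BAR,0),(CON,1)] if front else [(CON,1),(BAR,0)]): dr(P,v)
    for P in CAP+[BOSS]: dr(P,1)
    return cv2.resize(im,None,fx=1/S,fy=1/S,interpolation=cv2.INTER_AREA)
def fit(im,ci,x,y,yaw,r=None,phis=None,z=18,zw=False):
    g=np.clip((im.min(2).astype(np.float32)-50)/120,0,1)
    c=proj("",[x,y,z],ci); T=np.array(ci["camera_from_world"]); d=(T[:3,:3]@[x,y,z]+T[:3,3])[2]
    r=r or int(48*ci["fx"]/d); b=[max(0,int(c[0])-r),max(0,int(c[1])-r),min(512,int(c[0])+r),min(384,int(c[1])+r)]
    G=cv2.GaussianBlur(g[b[1]:b[3],b[0]:b[2]],(0,0),1)
    f=lambda p:float(((cv2.GaussianBlur(render(ci,p,b,z=z),(0,0),1)-G)**2).sum())
    best=None
    for ph in (phis if phis is not None else np.linspace(-3,3,13)):
        m=minimize(f,[x,y,yaw,ph],method='Nelder-Mead',options=dict(initial_simplex=np.array([[x,y,yaw,ph]]+[[x+3*(i==0),y+3*(i==1),yaw+.1*(i==2),ph+.25*(i==3)] for i in range(4)]),maxiter=220))
        if best is None or m.fun<best[0]: best=(m.fun,m.x)
    return best[0]/G.size,best[1],b,G
E
python3 - <<'E'
from fit import *
im=np.load("w5.npy"); ci=camera_info("wrist"); out=[]
for n,(u,v,yw) in dict(A=(295,81,-.08),B=(318,293,-.25),C=(463,291,.25)).items():
    p=ray("",np.array([u,v])/1.5,18,ci); e,x,b,G=fit(im,ci,p[0],p[1],yw)
    print(n,round(e,4),np.round(x,3)); 
    c=[cv2.resize(k,(260,260),interpolation=cv2.INTER_CUBIC) for k in (G,render(ci,x,b))]
    raw=cv2.resize(im[b[1]:b[3],b[0]:b[2]],(260,260),interpolation=cv2.INTER_CUBIC)
    out.append(np.vstack([raw,np.repeat((np.clip(c[1],0,1)*255).astype(np.uint8)[...,None],3,2)]))
cv2.imwrite("pics/fit5.png",np.hstack(out)[...,::-1])
E
```

```text
A 0.0133 [ 4.3405e+02 -9.6701e+01 -1.1300e-01  1.9120e+00]
B 0.008 [ 4.4661e+02 -3.0245e+02 -2.9100e-01 -1.2950e+00]
C 0.0094 [ 6.01398e+02 -3.00980e+02  3.25000e-01 -1.47500e+00]
```

View pics/fit5.png

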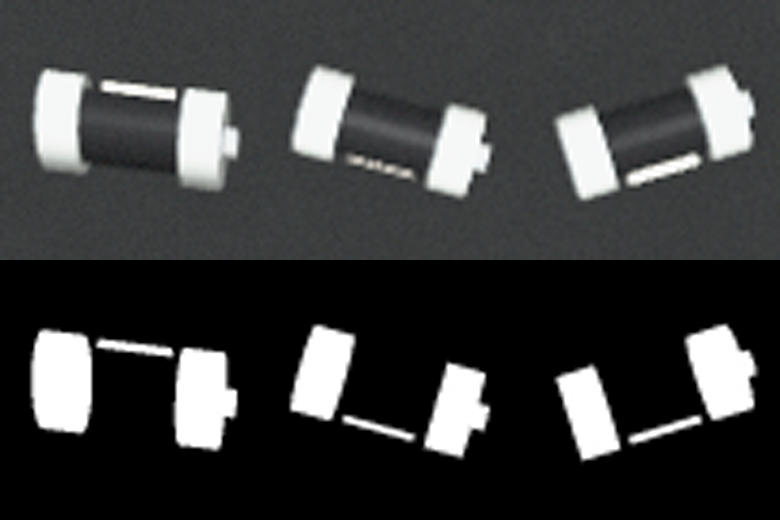

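Emit:
play_rows(translation=[[25, -14, 45], [50, -28, 95], [75, -42, 145], [100, -56, 190], [125, -70, 235]], turn=[[0, 0, 0], [0, 0, 0], [0, 0, 0], [0, 0, 0], [0, 0, 0]], claw=[0.5, 0.5, 0.5, 0.5, 0.5])

```text
clock: 8.95
tool_pos: [439.2, -102.0, 103.3]
ee_rot: [[-0.002, 1.0, 0.001], [1.0, 0.002, -0.0], [-0.0, 0.001, -1.0]]
force: [0.6, -0.5, -0.3]
grip_width: 42.7
grasp_force: 0.0
```

Emit:
play_rows(translation=[[8, -3, 25], [14, -5, 40], [14, -5, 40], [14, -5, 40], [14, -5, 40]], turn=[[0, 0, 0.06], [0, 0, 0.113], [0, 0, 0.113], [0, 0, 0.113], [0, 0, 0.113]], claw=[0.5, 0.5, 0.5, 0.5, 0.5])

```text
clock: 9.57
tool_pos: [435.5, -89.9, 65.3]
ee_rot: [[0.112, 0.994, 0.002], [0.994, -0.112, -0.0], [-0.0, 0.002, -1.0]]
force: [0.3, 0.2, 0.2]
grip_width: 42.6
grasp_force: 0.0
```

```bash
cat > look.py <<'E'
import sys
from fit import *
s=sense(); ci=camera_info("wrist"); im=save("wrist",sys.argv[1],k=1.2)
x,y,yaw=map(float,sys.argv[2:5]); ph=[float(v) for v in sys.argv[5:]] or None
e,p,b,G=fit(im,ci,x,y,yaw,phis=ph)
print("tool",np.round(s["tool_pos"],1),"F",np.round(s["force"],1),"w",round(s["grip_width"],1),"clk",s["clock"])
print("err",round(e,4),"pose",np.round(p,3),"rel",rel([p[0],p[1],s["tool_pos"][2]],down(p[2])))
E
python3 look.py w6 434 -96.7 -.113 1.0 1.4 1.8 2.2
```

```text
tool [435.5 -89.9  65.3] F [0.3 0.2 0.2] w 42.6 clk 9.575
err 0.191 pose [ 4.34879e+02 -9.53130e+01 -1.18000e-01  1.97700e+00] rel ([-5.3, 0.2, -0.1], [0.002, 0.0, 0.006])
```

View pics/w6.png

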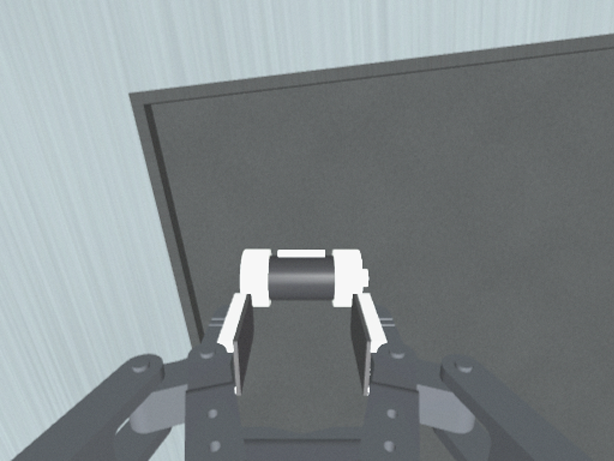

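Emit:
play_rows(translation=[[2.5, 0, 15], [2.5, 0, 27], [2.5, 0, 31], [2.5, 0, 31], [2.5, 0, 31]], turn=[[0, 0, 0], [0, 0, 0], [0, 0, 0], [0, 0, 0], [0, 0, 0]], claw=[0.5, 0.5, 0.5, 0.5, 0.5])

```text
clock: 10.25
tool_pos: [434.9, -87.3, 33.5]
ee_rot: [[0.113, 0.994, 0.0], [0.994, -0.113, -0.0], [-0.0, 0.0, -1.0]]
force: [0.2, 0.7, -0.1]
grip_width: 42.5
grasp_force: 0.0
```

Emit:
play_rows(translation=[[0, 0, 1], [0, 0, 1.5], [0, 0, 1.5]], turn=[[0, 0, 0], [0, 0, 0], [0, 0, 0]], claw=[0.5, 0.5, 0.5])

```text
clock: 10.62
tool_pos: [434.9, -87.3, 32.0]
ee_rot: [[0.113, 0.994, 0.0], [0.994, -0.113, -0.0], [-0.0, 0.0, -1.0]]
force: [-0.5, -0.1, -0.7]
grip_width: 42.7
grasp_force: 0.1
```

Emit:
play_rows(translation=[[0, 0, 1], [0, 0, 1.5], [0, 0, 1.5]], turn=[[0, 0, 0], [0, 0, 0], [0, 0, 0]], claw=[0.5, 0.5, 0.5])

```text
clock: 11.0
tool_pos: [435.1, -87.2, 31.4]
ee_rot: [[0.113, 0.994, 0.001], [0.994, -0.113, 0.0], [0.0, 0.001, -1.0]]
force: [-3.5, 1.5, 12.8]
grip_width: 42.8
grasp_force: 6.5
```

Emit:
play_rows(translation=[[-3, 0, -0.5], [-9, 0, -0.5], [-16, 0, -0.5], [-24, 0, -0.5], [-31, 0, -0.5]], turn=[[0, 0, 0], [0, 0, 0], [0, 0, 0], [0, 0, 0], [0, 0, 0]], claw=[0.5, 0.5, 0.5, 0.5, 0.5])

```text
clock: 11.62
tool_pos: [431.4, -118.3, 31.8]
ee_rot: [[0.113, 0.994, 0.001], [0.994, -0.113, -0.0], [-0.0, 0.001, -1.0]]
force: [-3.9, 0.7, 11.3]
grip_width: 42.8
grasp_force: 6.1
```

Emit:
play_rows(translation=[[-1, 0, 0], [-1, 0, 0], [-1, 0, -15], [-1, 0, -40], [-1, 0, -60]], turn=[[0, 0, 0], [0, 0, 0], [0, 0, 0], [0, 0, 0], [0, 0, 0]], claw=[0.5, 0.5, 0.5, 0.5, 0.5])

```text
clock: 12.25
tool_pos: [431.4, -119.1, 92.3]
ee_rot: [[0.113, 0.994, 0.001], [0.994, -0.113, -0.0], [-0.0, 0.001, -1.0]]
force: [0.5, 1.2, 0.6]
grip_width: 42.9
grasp_force: 0.0
```

```bash
sed -i 's/g=np.clip((im.min(2).astype(np.float32)-50)\/120,0,1)/m=im.min(2).astype(np.float32); bg=np.median(m[100:200,200:312]); g=np.clip((m-bg-40)\/max(60,200-bg-40),0,1)/' fit.py
python3 look.py w7 434 -112 -.113 0.3 0.8 1.2 
```

```text
tool [ 431.4 -119.1   92.3] F [0.5 1.2 0.6] w 42.9 clk 12.25
err 0.0249 pose [ 4.32988e+02 -1.12812e+02 -1.18000e-01  1.15800e+00] rel ([6.6, -0.8, 2.2], [0.004, 0.001, 0.005])
```

View pics/w7.png

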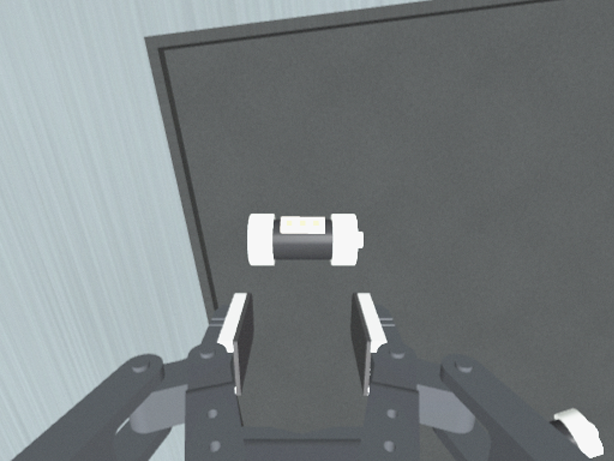

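Drive A rolled cleanly; its connector now faces up and to the +y side at about (303,226). A second stroke will finish it.

Emit:
play_rows(translation=[[8, -0.5, 25], [15.5, -0.8, 50], [15.5, -0.8, 58], [15.5, -0.8, 60], [15.5, -0.8, 60]], turn=[[0, 0, 0], [0, 0, 0], [0, 0, 0], [0, 0, 0], [0, 0, 0]], claw=[0.5, 0.5, 0.5, 0.5, 0.5])

```text
clock: 12.92
tool_pos: [431.1, -103.4, 31.6]
ee_rot: [[0.113, 0.994, -0.002], [0.994, -0.113, 0.0], [0.0, -0.002, -1.0]]
force: [-5.2, 1.5, 8.8]
grip_width: 42.6
grasp_force: 4.3
```

Emit:
play_rows(translation=[[-4, 0, 0], [-12, 0, 0], [-20, 0, 0], [-28, 0, 0], [-35, 0, 0]], turn=[[0, 0, 0], [0, 0, 0], [0, 0, 0], [0, 0, 0], [0, 0, 0]], claw=[0.5, 0.5, 0.5, 0.5, 0.5])

```text
clock: 13.55
tool_pos: [427.0, -138.8, 31.8]
ee_rot: [[0.113, 0.994, -0.002], [0.994, -0.113, -0.0], [-0.0, -0.002, -1.0]]
force: [-5.4, 1.3, 10.1]
grip_width: 42.6
grasp_force: 4.6
```

Emit:
play_rows(translation=[[-2, 0, 0], [-2, 0, 0], [-2, 0, -15], [-2, 0, -40], [-2, 0, -60]], turn=[[0, 0, 0], [0, 0, 0], [0, 0, 0], [0, 0, 0], [0, 0, 0]], claw=[0.5, 0.5, 0.5, 0.5, 0.5])

```text
clock: 14.18
tool_pos: [428.9, -140.7, 93.0]
ee_rot: [[0.113, 0.994, 0.002], [0.994, -0.113, -0.001], [-0.0, 0.002, -1.0]]
force: [0.1, -0.2, 0.4]
grip_width: 42.9
grasp_force: 0.0
```

```bash
python3 look.py w8 431 -131 -.118 -0.3 0.0 0.3 
```

```text
tool [ 428.9 -140.7   93. ] F [ 0.1 -0.2  0.4] w 42.9 clk 14.175
err 0.0208 pose [ 4.31159e+02 -1.31778e+02 -1.19000e-01 -1.80000e-01] rel ([9.4, -0.4, 2.2], [0.005, 0.001, 0.006])
```

```bash
cat > cmp.py <<'E'
import sys
from fit import *
ci=camera_info("wrist"); im=snapshot("wrist"); x,y,yaw=map(float,sys.argv[2:5]); out=[]
e,p,b,G=fit(im,ci,x,y,yaw,phis=[-.3,.0,.3]); print(round(e,4),np.round(p,3))
r=lambda k:cv2.resize(k,(380,380),interpolation=cv2.INTER_NEAREST)
raw=r(im[b[1]:b[3],b[0]:b[2]])
g3=lambda k:np.repeat((np.clip(r(k),0,1)*255).astype(np.uint8)[...,None],3,2)
cv2.imwrite("pics/%s.png"%sys.argv[1],np.hstack([raw,g3(render(ci,p,b))])[...,::-1])
for ph in np.arange(-.4,.41,.1):
    print(round(ph,1),round(float(((cv2.GaussianBlur(render(ci,[*p[:3],ph],b),(0,0),1)-G)**2).sum()/G.size),4))
E
python3 cmp.py c8 431.2 -131.8 -.119
```

```text
0.0195 [ 4.31052e+02 -1.31843e+02 -1.16000e-01 -1.32000e-01]
-0.4 0.0293
-0.3 0.0244
-0.2 0.0203
-0.1 0.0199
-0.0 0.0237
0.1 0.0306
0.2 0.0374
0.3 0.0448
0.4 0.0529
```

View pics/c8.png

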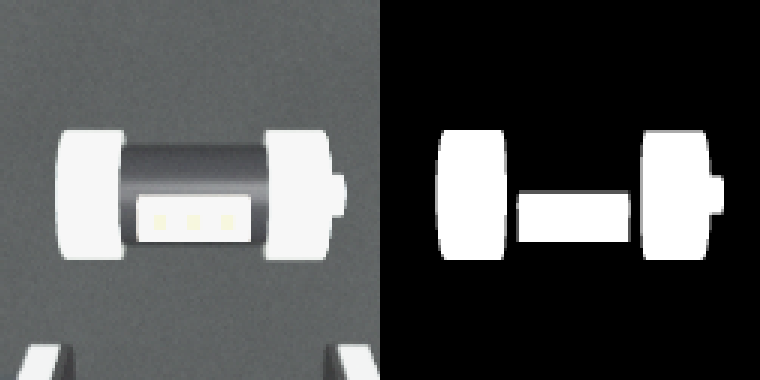

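Emit:
play_rows(translation=[[-25, 0, 0], [-50, 0, 0], [-75, 0, 0], [-75, 0, 0], [-75, 0, 0]], turn=[[0, 0, 0], [0, 0, 0], [0, 0, 0], [0, 0, 0], [0, 0, 0]], claw=[0.5, 0.5, 0.5, 0.5, 0.5])

```text
clock: 14.9
tool_pos: [419.3, -214.3, 90.7]
ee_rot: [[0.113, 0.994, -0.0], [0.994, -0.113, 0.001], [0.001, -0.0, -1.0]]
force: [-1.0, 0.3, -1.0]
grip_width: 42.7
grasp_force: 0.0
```

```bash
cat > prof.py <<'E'
# roll from edges: cap edges and connector edges across the axis, in viewing-angle terms
from fit import *
def roll(im,ci,p):
    x,y,yaw=p[:3]; R=model_R(yaw,0); T=np.array(ci["camera_from_world"]); cam=-T[:3,:3].T@T[:3,3]
    m=im.min(2).astype(np.float32)
    def prof(a0,a1):  # mean brightness vs lateral offset on plane z=18 through axis
        v=np.arange(-26,26,.2); acc=0
        for a in np.linspace(a0,a1,9):
            P=np.array([[x,y,18]])+np.c_[np.full(len(v),a),v,0*v]@R.T
            q=P@T[:3,:3].T+T[:3,3]; u=np.c_[ci["fx"]*q[:,0]/q[:,2]+ci["cx"],ci["fy"]*q[:,1]/q[:,2]+ci["cy"]].astype(np.float32)
            acc=acc+cv2.remap(m,u[:,0].reshape(1,-1),u[:,1].reshape(1,-1),cv2.INTER_LINEAR)[0]
        return v,acc/9
    def edges(a0,a1,lev=None):
        v,b=prof(a0,a1); 
        w=b>(lev or (b.max()+b.min())/2); i=np.flatnonzero(w); 
        # largest run
        runs=np.split(i,np.flatnonzero(np.diff(i)>1)+1); r=max(runs,key=len); return v[r[0]],v[r[-1]]
    c=(R.T@(cam-np.array([x,y,18]))); L=np.hypot(c[1],c[2]); view=np.arctan2(c[1],c[2])
    ang=lambda v:np.arctan2(v-c[1],c[2])+view   # ray angle rel. to the line camera->axis-plane origin (+ toward local +y)
    e=[edges(-30,-20),edges(20,30)]; mid=np.mean([[ang(a) for a in k] for k in e])
    k=edges(-11,11)
    d=[L*np.sin(ang(t)-mid) for t in k]
    off=mid  # axis direction
    # face edges at radius 15.43, angle +-0.33; far edge exact, solve allowing perspective
    def solve(t,s):
        from scipy.optimize import brentq
        f=lambda ph: np.arctan2(15.43*np.sin(ph+s-view-0),L-15.43*np.cos(ph+s-view))-(ang(t)-mid)
        g=np.linspace(view-1.6,view+1.6,321); val=[f(q) for q in g]; z=[q for q,a,b in zip(g,val,val[1:]) if a*b<=0]
        return z
    return dict(view=round(view,3),cap=np.round(e,1).tolist(),con=np.round(k,1).tolist(),hi=np.round(solve(k[1],.33),3).tolist(),lo=np.round(solve(k[0],-.33),3).tolist())
E
cat > chk.py <<'E'
import sys
from prof import *
x,y,yaw=map(float,sys.argv[1:4]); s=sense(); ci=camera_info("wrist"); im=snapshot("wrist")
ph=[float(v) for v in sys.argv[4:]] or [-.4,0,.4]
e,p,b,G=fit(im,ci,x,y,yaw,phis=ph); print("tool",np.round(s["tool_pos"],1),"err",round(e,4),np.round(p,3)); print(roll(im,ci,p)); np.save("last.npy",im)
print("rel to drive",rel([p[0],p[1],s["tool_pos"][2]],down(p[2])))
E
python3 chk.py 431 -131.8 -.117
```

```text
tool [ 419.3 -214.3   90.7] err 0.0069 [ 4.31106e+02 -1.31795e+02 -1.17000e-01 -1.38000e-01]
{'view': np.float64(0.003), 'cap': [[-16.0, 16.0], [-16.2, 16.0]], 'con': [-7.6, 4.0], 'hi': [-0.087], 'lo': [-0.147]}
rel to drive ([83.1, 2.5, 0.1], [-0.0, -0.001, 0.004])
```

Emit:
play_rows(translation=[[40, 1, 10], [81, 2.5, 35], [81, 2.5, 55], [81, 2.5, 60], [81, 2.5, 60]], turn=[[0, 0, 0], [0, 0, 0], [0, 0, 0], [0, 0, 0], [0, 0, 0]], claw=[0.5, 0.5, 0.5, 0.5, 0.5])

```text
clock: 15.58
tool_pos: [430.0, -133.9, 31.8]
ee_rot: [[0.112, 0.994, -0.002], [0.994, -0.112, 0.0], [-0.0, -0.002, -1.0]]
force: [-6.0, 1.2, 13.1]
grip_width: 42.6
grasp_force: 6.6
```

Emit:
play_rows(translation=[[0, 0, 0], [2, 0, 0], [4.2, 0, 0], [4.2, 0, 0], [4.2, 0, 0]], turn=[[0, 0, 0], [0, 0, 0], [0, 0, 0], [0, 0, 0], [0, 0, 0]], claw=[0.5, 0.5, 0.5, 0.5, 0.5])

```text
clock: 16.2
tool_pos: [430.5, -130.0, 31.8]
ee_rot: [[0.112, 0.994, -0.002], [0.994, -0.112, 0.0], [-0.0, -0.002, -1.0]]
force: [-6.1, 0.6, 12.9]
grip_width: 42.4
grasp_force: 6.4
```

Emit:
play_rows(translation=[[0, 0, -15], [0, 0, -50], [-30, 0, -60], [-80, 0, -60], [-80, 0, -60]], turn=[[0, 0, 0], [0, 0, 0], [0, 0, 0], [0, 0, 0], [0, 0, 0]], claw=[0.5, 0.5, 0.5, 0.5, 0.5])

```text
clock: 16.82
tool_pos: [423.3, -212.6, 92.3]
ee_rot: [[0.117, 0.993, 0.002], [0.993, -0.117, -0.002], [-0.001, 0.003, -1.0]]
force: [0.4, 0.0, -0.5]
grip_width: 42.8
grasp_force: 0.0
```

```bash
python3 chk.py 431 -131 -.117; python3 -c "
from h import *
print(rel([448,-312,100],down(-.291)))"
```

```text
tool [ 423.3 -212.6   92.3] err 0.0071 [ 4.31352e+02 -1.30789e+02 -1.16000e-01 -8.40000e-02]
{'view': np.float64(0.009), 'cap': [[-16.0, 16.0], [-16.2, 16.0]], 'con': [-7.0, 5.0], 'hi': [-0.021], 'lo': [-0.101]}
rel to drive ([80.7, -0.9, -0.5], [0.001, 0.0, 0.001])
([-97.4, 36.6, -8.1], [0.001, 0.0, 0.175])
```

Emit:
play_rows(translation=[[-40, 12, 0], [-80, 26, 0], [-95, 32, 0], [-95, 32, 0], [-95, 32, 0]], turn=[[0, 0, 0.06], [0, 0, 0.12], [0, 0, 0.175], [0, 0, 0.175], [0, 0, 0.175]], claw=[0.5, 0.5, 0.5, 0.5, 0.5])

```text
clock: 17.5
tool_pos: [443.1, -306.2, 90.7]
ee_rot: [[0.282, 0.959, -0.001], [0.959, -0.282, 0.001], [0.001, -0.001, -1.0]]
force: [-0.7, 0.1, -0.4]
grip_width: 42.6
grasp_force: 0.0
```

```bash
python3 look.py w10 446.6 -302.5 -.29 -1 -1.4 -1.8
```

```text
tool [ 443.1 -306.2   90.7] F [-0.7  0.1 -0.4] w 42.6 clk 17.5
err 0.0327 pose [ 4.46962e+02 -3.02371e+02 -2.87000e-01 -1.87400e+00] rel ([4.8, 2.6, 0.0], [-0.001, -0.001, 0.001])
```

Emit:
play_rows(translation=[[-3.5, 2.5, 20], [-3.5, 2.5, 45], [-3.5, 2.5, 56], [-3.5, 2.5, 60], [-3.5, 2.5, 60]], turn=[[0, 0, 0], [0, 0, 0], [0, 0, 0], [0, 0, 0], [0, 0, 0]], claw=[0.5, 0.5, 0.5, 0.5, 0.5])

```text
clock: 18.18
tool_pos: [444.2, -311.6, 31.9]
ee_rot: [[0.284, 0.959, -0.001], [0.959, -0.284, -0.0], [-0.001, -0.001, -1.0]]
force: [-3.3, 0.7, 6.6]
grip_width: 42.8
grasp_force: 2.7
```

Emit:
play_rows(translation=[[4, 0, 0], [12, 0, 0], [20, 0, 0], [28, 0, 0], [33, 0, 0]], turn=[[0, 0, 0], [0, 0, 0], [0, 0, 0], [0, 0, 0], [0, 0, 0]], claw=[0.5, 0.5, 0.5, 0.5, 0.5])

```text
clock: 18.8
tool_pos: [454.0, -279.7, 31.9]
ee_rot: [[0.284, 0.959, -0.001], [0.959, -0.284, -0.0], [-0.001, -0.001, -1.0]]
force: [-3.2, 0.9, 4.6]
grip_width: 42.8
grasp_force: 2.2
```

Emit:
play_rows(translation=[[0, 0, 0], [0, 0, -15], [-30, 0, -50], [-85, 0, -60], [-85, 0, -60]], turn=[[0, 0, 0], [0, 0, 0], [0, 0, 0], [0, 0, 0], [0, 0, 0]], claw=[0.5, 0.5, 0.5, 0.5, 0.5])

```text
clock: 19.42
tool_pos: [431.1, -366.0, 93.7]
ee_rot: [[0.288, 0.958, 0.004], [0.958, -0.288, -0.004], [-0.003, 0.005, -1.0]]
force: [0.3, 0.6, -0.1]
grip_width: 42.8
grasp_force: 0.0
```

```bash
python3 chk.py 451.5 -286.5 -.287 -.9 -.6 -.3
```

```text
tool [ 431.1 -366.    93.7] err 0.0078 [ 4.52198e+02 -2.87281e+02 -2.90000e-01 -1.23900e+00]
{'view': np.float64(0.013), 'cap': [[-16.2, 16.0], [-16.0, 16.0]], 'con': [-15.6, -7.2], 'hi': [-0.767], 'lo': []}
rel to drive ([79.5, -1.3, -1.2], [0.003, 0.001, -0.0])
```

```bash
python3 - <<'E'
from prof import *
im=np.load("last.npy");ci=camera_info("wrist")
e,p,b,G=fit(im,ci,452.2,-287.3,-.29,phis=[-.5,-.8,-1.1]);print(e,p)
for ph in np.arange(-1.5,-.3,.1): print(round(ph,1),round(float(((cv2.GaussianBlur(render(ci,[*p[:3],ph],b),(0,0),1)-G)**2).sum()/G.size),4))
r=lambda k:cv2.resize(k,(380,380),interpolation=cv2.INTER_NEAREST)
g3=lambda k:np.repeat((np.clip(r(k),0,1)*255).astype(np.uint8)[...,None],3,2)
cv2.imwrite("pics/c10.png",np.hstack([r(im[b[1]:b[3],b[0]:b[2]]),g3(render(ci,p,b))])[...,::-1])
E
```

```text
0.007331058113992604 [ 4.51624108e+02 -2.84811605e+02 -2.90165634e-01 -1.24162452e+00]
-1.5 0.0105
-1.4 0.009
-1.3 0.0077
-1.2 0.0076
-1.1 0.0092
-1.0 0.0116
-0.9 0.0143
-0.8 0.0182
-0.7 0.0223
-0.6 0.0267
-0.5 0.0313
-0.4 0.0372
```

View pics/c10.png

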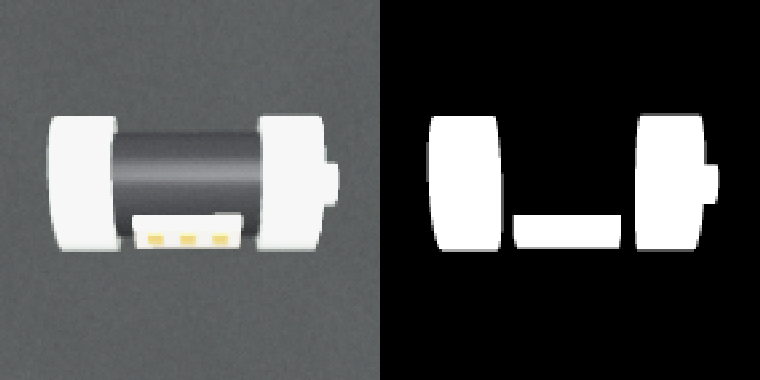

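Emit:
play_rows(translation=[[35, 0, 10], [69, -0.5, 35], [69, -0.5, 55], [69, -0.5, 60], [69, -0.5, 60]], turn=[[0, 0, 0], [0, 0, 0], [0, 0, 0], [0, 0, 0], [0, 0, 0]], claw=[0.5, 0.5, 0.5, 0.5, 0.5])

```text
clock: 20.1
tool_pos: [448.4, -294.5, 31.9]
ee_rot: [[0.283, 0.959, -0.002], [0.959, -0.283, 0.001], [-0.0, -0.002, -1.0]]
force: [-5.4, 2.4, 10.1]
grip_width: 42.7
grasp_force: 4.7
```

Emit:
play_rows(translation=[[4, 0, 0], [12, 0, 0], [20, 0, 0], [28, 0, 0], [36.5, 0, 0]], turn=[[0, 0, 0], [0, 0, 0], [0, 0, 0], [0, 0, 0], [0, 0, 0]], claw=[0.5, 0.5, 0.5, 0.5, 0.5])

```text
clock: 20.72
tool_pos: [459.4, -259.7, 31.6]
ee_rot: [[0.284, 0.959, -0.001], [0.959, -0.284, 0.0], [0.0, -0.001, -1.0]]
force: [-0.1, -0.7, 0.8]
grip_width: 42.9
grasp_force: 0.2
```

Emit:
play_rows(translation=[[0, 0, 0], [0, 0, -15], [-45, 0, -55], [-90, 0, -60], [-90, 0, -60]], turn=[[0, 0, 0], [0, 0, 0], [0, 0, 0], [0, 0, 0], [0, 0, 0]], claw=[0.5, 0.5, 0.5, 0.5, 0.5])

```text
clock: 21.35
tool_pos: [434.6, -350.5, 93.0]
ee_rot: [[0.288, 0.958, 0.003], [0.958, -0.288, -0.003], [-0.002, 0.004, -1.0]]
force: [-0.8, 0.9, -0.2]
grip_width: 42.7
grasp_force: 0.0
```

```bash
python3 -c "
from h import *
for i in range(4): snapshot('scene')"
python3 chk.py 457 -268.5 -.287 
```

```text
tool [ 434.  -345.9   90.7] err 0.0068 [ 4.57344e+02 -2.70741e+02 -2.94000e-01  1.07000e-01]
{'view': np.float64(0.024), 'cap': [[-16.2, 16.2], [-16.2, 16.0]], 'con': [-4.8, 6.8], 'hi': [0.114], 'lo': [0.054]}
rel to drive ([78.5, 1.1, -0.1], [-0.001, -0.001, 0.007])
```

Emit:
play_rows(translation=[[40, 0.5, 10], [80, 1, 35], [80, 1, 55], [80, 1, 60], [80, 1, 60]], turn=[[0, 0, 0], [0, 0, 0], [0, 0, 0], [0, 0, 0], [0, 0, 0]], claw=[0.5, 0.5, 0.5, 0.5, 0.5])

```text
clock: 22.22
tool_pos: [456.9, -269.4, 31.8]
ee_rot: [[0.283, 0.959, -0.002], [0.959, -0.283, 0.0], [-0.0, -0.002, -1.0]]
force: [-6.5, 2.5, 12.2]
grip_width: 42.9
grasp_force: 6.4
```

Emit:
play_rows(translation=[[0, 0, 0], [-2, 0, 0], [-3, 0, 0], [-3, 0, 0], [-3, 0, 0]], turn=[[0, 0, 0], [0, 0, 0], [0, 0, 0], [0, 0, 0], [0, 0, 0]], claw=[0.5, 0.5, 0.5, 0.5, 0.5])

```text
clock: 22.85
tool_pos: [455.9, -272.7, 31.8]
ee_rot: [[0.283, 0.959, -0.002], [0.959, -0.283, 0.0], [-0.001, -0.002, -1.0]]
force: [-6.5, 2.2, 11.2]
grip_width: 42.9
grasp_force: 6.2
```

Emit:
play_rows(translation=[[0, 0, -15], [0, 0, -50], [-40, 0, -60], [-80, 0, -60], [-80, 0, -60]], turn=[[0, 0, 0], [0, 0, 0], [0, 0, 0], [0, 0, 0], [0, 0, 0]], claw=[0.5, 0.5, 0.5, 0.5, 0.5])

```text
clock: 23.48
tool_pos: [434.4, -352.3, 92.0]
ee_rot: [[0.287, 0.958, 0.001], [0.958, -0.287, -0.002], [-0.001, 0.002, -1.0]]
force: [-0.8, 0.2, -0.2]
grip_width: 42.4
grasp_force: 0.0
```

```bash
python3 -c "
from h import *
for i in range(4): snapshot('scene')"
python3 chk.py 457 -270.5 -.29
python3 -c "
from h import *
R=model=None
import numpy as np
y=np.array([-np.sin(.325),np.cos(.325)]); p=np.array([601.4,-301.0])-9*y
print(rel([p[0],p[1],91],down(.325)))"
```

```text
tool [ 434.4 -349.1   91. ] err 0.0069 [ 4.56542e+02 -2.73304e+02 -2.99000e-01 -1.27000e-01]
{'view': np.float64(0.023), 'cap': [[-16.4, 16.0], [-16.2, 16.0]], 'con': [-7.8, 4.2], 'hi': [-0.047], 'lo': [-0.137]}
rel to drive ([78.8, -0.2, -0.0], [-0.0, -0.0, 0.012])
([85.9, 151.7, -0.1], [-0.0, -0.001, -0.612])
```

Emit:
play_rows(translation=[[20, 35, 0], [42, 75, 0], [64, 115, 0], [86, 152, 0], [86, 152, 0]], turn=[[0, 0, -0.15], [0, 0, -0.31], [0, 0, -0.47], [0, 0, -0.612], [0, 0, -0.612]], claw=[0.5, 0.5, 0.5, 0.5, 0.5])

```text
clock: 24.35
tool_pos: [607.4, -308.5, 90.5]
ee_rot: [[-0.323, 0.946, 0.001], [0.946, 0.323, 0.0], [-0.0, 0.001, -1.0]]
force: [-0.4, -0.2, 1.2]
grip_width: 42.5
grasp_force: 0.0
```

```bash
python3 -c "
from h import *
for i in range(4): snapshot('scene')"
python3 look.py w11 601.4 -301 .325 -1.2 -1.5 -1.8
```

```text
tool [ 603.3 -310.4   90.7] F [-0.3 -0.9 -0.3] w 42.7 clk 24.55
err 0.0222 pose [ 6.00472e+02 -3.00924e+02  3.24000e-01 -1.41400e+00] rel ([10.1, 0.5, 0.2], [-0.001, -0.001, -0.001])
```

Emit:
play_rows(translation=[[1, 0.5, 20], [1, 0.5, 45], [1, 0.5, 56], [1, 0.5, 60], [1, 0.5, 60]], turn=[[0, 0, 0], [0, 0, 0], [0, 0, 0], [0, 0, 0], [0, 0, 0]], claw=[0.5, 0.5, 0.5, 0.5, 0.5])

```text
clock: 25.22
tool_pos: [604.5, -310.6, 32.1]
ee_rot: [[-0.317, 0.948, 0.001], [0.948, 0.317, -0.001], [-0.001, 0.0, -1.0]]
force: [-0.6, 0.2, 0.5]
grip_width: 42.5
grasp_force: 0.3
```

Emit:
play_rows(translation=[[4, 0, 0], [12, 0, 0], [20, 0, 0], [28, 0, 0], [34, 0, 0]], turn=[[0, 0, 0], [0, 0, 0], [0, 0, 0], [0, 0, 0], [0, 0, 0]], claw=[0.5, 0.5, 0.5, 0.5, 0.5])

```text
clock: 25.85
tool_pos: [593.8, -277.2, 32.0]
ee_rot: [[-0.318, 0.948, 0.001], [0.948, 0.318, -0.001], [-0.001, 0.0, -1.0]]
force: [-2.2, -0.6, 4.9]
grip_width: 42.9
grasp_force: 2.6
```

Emit:
play_rows(translation=[[0, 0, 0], [0, 0, -15], [-40, 0, -55], [-85, 0, -60], [-85, 0, -60]], turn=[[0, 0, 0], [0, 0, 0], [0, 0, 0], [0, 0, 0], [0, 0, 0]], claw=[0.5, 0.5, 0.5, 0.5, 0.5])

```text
clock: 26.48
tool_pos: [622.5, -361.1, 92.8]
ee_rot: [[-0.316, 0.949, 0.004], [0.949, 0.316, -0.002], [-0.003, 0.003, -1.0]]
force: [-0.9, 0.5, -0.3]
grip_width: 42.7
grasp_force: 0.0
```

```bash
python3 -c "
from h import *
for i in range(4): snapshot('scene')"
python3 chk.py 595 -285 .324 -.2 -.5 -.8 -1.1
```

```text
tool [ 620.2 -356.7   90.5] err 0.0103 [ 5.95259e+02 -2.84298e+02  3.20000e-01 -5.07000e-01]
{'view': np.float64(0.032), 'cap': [[-15.6, 15.6], [-15.4, 15.4]], 'con': [-11.8, -0.6], 'hi': [-0.338], 'lo': [-0.458]}
rel to drive ([76.5, -0.6, 0.1], [-0.001, -0.001, 0.005])
```

Emit:
play_rows(translation=[[40, -0.5, 15], [73, -0.5, 40], [73, -0.5, 50], [73, -0.5, 52], [73, -0.5, 60]], turn=[[0, 0, 0], [0, 0, 0], [0, 0, 0], [0, 0, 0], [0, 0, 0]], claw=[0.5, 0.5, 0.5, 0.5, 0.5])

```text
clock: 27.35
tool_pos: [598.6, -290.1, 32.0]
ee_rot: [[-0.318, 0.948, 0.003], [0.948, 0.318, -0.001], [-0.002, 0.002, -1.0]]
force: [0.2, -0.3, 7.8]
grip_width: 42.9
grasp_force: 5.3
```

Emit:
play_rows(translation=[[0, 0, 0.5], [4, 0, 0.5], [9, 0, 0.5], [13.5, 0, 0.5], [13.5, 0, 0.5]], turn=[[0, 0, 0], [0, 0, 0], [0, 0, 0], [0, 0, 0], [0, 0, 0]], claw=[0.5, 0.5, 0.5, 0.5, 0.5])

```text
clock: 27.98
tool_pos: [594.4, -277.5, 32.0]
ee_rot: [[-0.318, 0.948, 0.003], [0.948, 0.318, -0.002], [-0.003, 0.002, -1.0]]
force: [-0.8, 0.6, 5.7]
grip_width: 42.9
grasp_force: 2.9
```

Emit:
play_rows(translation=[[0, 0, 0], [0, 0, -15], [-40, 0, -55], [-85, 0, -60], [-85, 0, -60]], turn=[[0, 0, 0], [0, 0, 0], [0, 0, 0], [0, 0, 0], [0, 0, 0]], claw=[0.5, 0.5, 0.5, 0.5, 0.5])

```text
clock: 28.6
tool_pos: [621.5, -360.7, 92.3]
ee_rot: [[-0.315, 0.949, 0.004], [0.949, 0.315, -0.003], [-0.004, 0.003, -1.0]]
force: [-0.3, 0.4, -0.4]
grip_width: 42.3
grasp_force: 0.0
```

```bash
python3 -c "
from h import *
for i in range(4): snapshot('scene')"
python3 chk.py 593 -278 .32 
```

```text
tool [ 619.2 -355.9   90. ] err 0.011 [ 5.93029e+02 -2.77671e+02  3.22000e-01  2.20000e-02]
{'view': np.float64(0.005), 'cap': [[-15.2, 15.6], [-15.2, 15.4]], 'con': [-5.6, 5.6], 'hi': [0.005], 'lo': [-0.025]}
rel to drive ([82.3, -0.0, 0.1], [-0.001, -0.001, 0.003])
```

Emit:
play_rows(translation=[[20, -17, -40], [40, -35, -80], [70, -60, -120], [97, -83, -160], [97, -83, -160]], turn=[[0, 0, 0.07], [0, 0, 0.15], [0, 0, 0.25], [0, 0, 0.322], [0, 0, 0.322]], claw=[0.5, 0.5, 0.5, 0.5, 0.5])

```text
clock: 29.48
tool_pos: [510.2, -290.2, 254.6]
ee_rot: [[-0.003, 1.0, 0.005], [1.0, 0.003, -0.003], [-0.003, 0.005, -1.0]]
force: [0.3, 0.5, -0.4]
grip_width: 42.8
grasp_force: 0.0
```

```bash
cat > all.py <<'E'
import sys
from prof import *
for i in range(4): snapshot("scene")
ci=camera_info("wrist"); im=save("wrist",sys.argv[1],k=1.2); print(sense()["tool_pos"],sense()["clock"])
for d in [q for q in tip_of("wrist","drive0")]:
    w=ray("",d["location"],18,ci)
    if not(362<w[0]<702 and -450<w[1]<10): continue
    for yw in [0]:
        e,p,b,G=fit(im,ci,w[0],w[1],min([-.117,-.295,.322],key=lambda t:0 if (t==-.117 and w[1]>-200) or (t==-.295 and w[1]<-200 and w[0]<520) or (t==.322 and w[1]<-200 and w[0]>520) else 1),phis=[-.3,.1])
    print(np.round(w[:2]),round(e,4),np.round(p,3),roll(im,ci,p))
E
python3 all.py w12
```

```text
[ 510.18358928 -290.82615005  248.76446693] 29.725
[ 651. -429.] 0.0657 [ 6.53921e+02 -4.24913e+02  4.00000e-03  5.38000e-01] {'view': np.float64(0.529), 'cap': [[-17.6, 17.8], [-17.8, 17.0]], 'con': [13.6, 18.4], 'hi': [], 'lo': [1.689]}
[ 456. -275.] 0.0089 [ 4.56343e+02 -2.73117e+02 -3.06000e-01 -1.65000e-01] {'view': np.float64(0.21), 'cap': [[-16.0, 15.4], [-15.4, 15.8]], 'con': [-10.4, 1.2], 'hi': [-0.06], 'lo': [-0.16]}
[ 433. -128.] 0.0345 [ 4.30818e+02 -1.26938e+02 -1.47000e-01 -3.47000e-01] {'view': np.float64(-0.179), 'cap': [[-19.8, 6.4], [-17.4, 13.4]], 'con': [-7.8, 3.6], 'hi': [0.001], 'lo': [-0.059]}
```

```bash
python3 - <<'E'
from prof import *
ci=camera_info("wrist"); im=snapshot("wrist"); np.save("w13.npy",im)
for d in tip_of("wrist","drive0"): print(round(d["score"],2),np.round(d["location"]),np.round(ray("",d["location"],18,ci)))
for n,p0 in dict(A=(431.3,-130.8,-.116),B=(456.5,-273,-.295),C=(593,-277.7,.322)).items():
    e,p,b,G=fit(im,ci,*p0,phis=[-.2,.1]); print(n,round(e,4),np.round(p,3),np.round(proj("",[*p[:2],18],ci)),roll(im,ci,p))
m=im.min(2); u=proj("",[431,-130.8,18],ci).astype(int); print(u); print(m[u[1]-24:u[1]+24:3,u[0]-36:u[0]+40:4])
E
```

```text
0.94 [209. 148.] [ 458. -275.   18.]
0.89 [290. 336.] [ 569. -562.   18.]
0.77 [179.  13.] [ 433. -129.   18.]
0.62 [352. 254.] [ 649. -420.   18.]
A 0.0324 [ 4.30760e+02 -1.26609e+02 -1.40000e-01 -3.70000e-01] [177.  10.] {'view': np.float64(-0.182), 'cap': [[-20.0, 6.2], [-18.0, 12.8]], 'con': [-8.2, 3.2], 'hi': [-0.002], 'lo': [-0.062]}
B 0.0086 [ 4.56234e+02 -2.72897e+02 -3.09000e-01 -1.97000e-01] [207. 147.] {'view': np.float64(0.209), 'cap': [[-16.4, 15.0], [-15.6, 15.8]], 'con': [-10.6, 1.0], 'hi': [-0.051], 'lo': [-0.161]}
C 0.0 [ 595.014 -369.879    2.419    0.978] [315. 220.] {'view': np.float64(-0.176), 'cap': [[2.2, 11.0], [0.8, 8.8]], 'con': [-12.6, -6.8], 'hi': [-1.406], 'lo': []}
[177  14]
[]
```

View pics/w12.png

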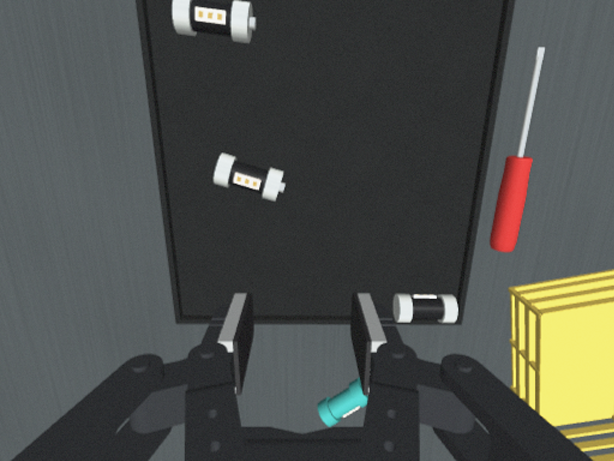

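Overview: A (213,17) and B (247,177) have connectors up. C was knocked after I left it and now lies against the near rim at (426,307), with its connector on the +y side. It has no room to roll toward −y, so I'll measure it and roll it to +y through a full turn.

```bash
python3 - <<'E'
from prof import *
ci=camera_info("wrist"); im=np.load("w13.npy")
p=ray("",[426/1.2,308/1.2],18,ci); print(p)
for yw in (0.,.1,-.1):
  e,q,b,G=fit(im,ci,p[0],p[1],yw,r=27,phis=[0.9,1.3,1.7,2.1]); print(round(e,4),np.round(q,3),b)
y=np.array([-np.sin(q[2]),np.cos(q[2])]); t=q[:2]-9*y
print(rel([t[0],t[1],92],down(q[2])))
E
```

```text
[ 653.5989394  -424.52081355   18.        ]
0.043 [ 6.56385e+02 -4.19605e+02  3.50000e-02  2.49800e+00] [328, 229, 382, 283]
0.0429 [ 6.56784e+02 -4.19759e+02  2.20000e-02  2.49800e+00] [328, 229, 382, 283]
0.0432 [ 6.56756e+02 -4.19965e+02  2.80000e-02  2.50500e+00] [328, 229, 382, 283]
([-138.4, 146.8, 156.6], [-0.002, -0.001, -0.026])
```

Emit:
play_rows(translation=[[-29, 29, 32], [-58, 58, 64], [-87, 87, 96], [-116, 116, 126], [-130, 130, 150]], turn=[[0, 0, 0], [0, 0, 0], [0, 0, 0], [0, 0, 0], [0, 0, 0]], claw=[0.5, 0.5, 0.5, 0.5, 0.5])

```text
clock: 30.5
tool_pos: [641.1, -422.0, 97.0]
ee_rot: [[-0.002, 1.0, -0.002], [1.0, 0.002, 0.001], [0.001, -0.002, -1.0]]
force: [0.1, 0.3, 0.6]
grip_width: 42.7
grasp_force: 0.0
```

Emit:
play_rows(translation=[[-6, 7, 3], [-13, 14, 7], [-13, 14, 7], [-13, 14, 7], [-13, 14, 7]], turn=[[0, 0, 0], [0, 0, 0], [0, 0, 0], [0, 0, 0], [0, 0, 0]], claw=[0.5, 0.5, 0.5, 0.5, 0.5])

```text
clock: 31.12
tool_pos: [654.7, -433.8, 94.6]
ee_rot: [[-0.002, 1.0, 0.001], [1.0, 0.002, -0.001], [-0.001, 0.001, -1.0]]
force: [-1.4, -0.5, -0.5]
grip_width: 42.6
grasp_force: 0.0
```

```bash
python3 -c "
from h import *
for i in range(3): snapshot('scene')"
python3 chk.py 654 -425 0 0.6 1 1.4 1.8 2.2 2.6; python3 - <<'E'
from fit import *
im=np.load("last.npy");m=im.min(2);ci=camera_info("wrist");u=proj("",[654,-425,18],ci).astype(int);print(u,np.round(ray("",u,18,ci)))
sub=m[u[1]-40:u[1]+40,u[0]-52:u[0]+56]
a=cv2.resize(sub,(27,20),interpolation=cv2.INTER_AREA)
print("\n".join(" ".join("%3d"%v for v in r) for r in a))
E
```

```text
tool [ 654.6 -433.8   94. ] err 0.012 [ 6.51413e+02 -4.14632e+02 -1.20000e-02  2.71300e+00]
{'view': np.float64(0.289), 'cap': [[-16.4, 16.0], [-16.6, 15.8]], 'con': [12.4, 14.0], 'hi': [0.979], 'lo': [1.459]}
rel to drive ([19.2, -3.1, -0.2], [0.0, 0.0, 0.014])
[249 195] [ 653. -425.   18.]
 43  43  43  43  45  43  42  43  43  42  43  44  44  43  43  43  43  44  42  41  43  43  43  44  43  44  34
 44  96 127 124 123 122  78  44  44  44  43  43  44  44  43  44  42  42  62  90  88  81  81  64  44  44  34
 46 184 206 206 205 203  93  38  84  89  91  91  91  84  88  88  81  40  91 196 195 194 194 158  41  44  32
 58 213 220 219 219 217  56  35  34  33  33  32  33  33  32  31  34  33  69 218 218 218 218 198  44  43  34
 67 219 219 219 219 216  49  37  38  38  38  37  37  37  36  38  38  37  64 220 220 219 220 214  43  44  34
 78 222 221 221 221 212  50  48  48  47  47  47  48  48  47  48  49  47  69 220 220 220 220 217 113  51  32
 80 220 221 221 221 210  61  60  61  61  61  63  63  64  64  65  65  66  88 222 222 222 222 222 195  67  32
 79 221 221 221 221 210  52  48  50  51  50  52  52
[... 652 characters left out ...]
  42  44  44  44  43  44  43  43  42  44  44  36  39
 32  31  32  33  32  33  33  31  32  33  33  33  32  33  33  32  32  32  31  32  32  33  33  32  33  30  41
 42  43  42  42  41  41  43  44  40  42  42  42  42  41  40  42  41  41  40  40  41  40  41  41  40  41  44
 47  49  48  50  49  49  49  49  48  49  48  48  49  50  48  48  48  48  48  48  48  49  49  49  47  46  48
 82  83  81  81  82  82  81  81  81  81  83  82  82  83  83  83  83  81  83  82  82  84  85  84  82  82  84
 82  82  82  81  83  83  81  80  81  81  83  83  82  83  84  83  82  81  83  82  83  84  84  84  84  84  85
 81  82  81  82  82  83  80  81  82  82  83  82  82  84  83  83  82  80  83  81  82  85  85  84  83  83  85
```

Emit:
play_rows(translation=[[10.5, -3, 15], [10.5, -3, 35], [10.5, -3, 50], [10.5, -3, 60], [10.5, -3, 60]], turn=[[0, 0, 0.012], [0, 0, 0.012], [0, 0, 0.012], [0, 0, 0.012], [0, 0, 0.012]], claw=[0.5, 0.5, 0.5, 0.5, 0.5])

```text
clock: 31.95
tool_pos: [651.5, -423.8, 32.9]
ee_rot: [[0.01, 1.0, -0.0], [1.0, -0.01, -0.0], [-0.0, -0.0, -1.0]]
force: [0.2, 0.1, 0.5]
grip_width: 42.6
grasp_force: 0.0
```

Emit:
play_rows(translation=[[0, 0, 1], [0, 0, 1], [0, 0, 1]], turn=[[0, 0, 0], [0, 0, 0], [0, 0, 0]], claw=[0.5, 0.5, 0.5])

```text
clock: 32.33
tool_pos: [651.6, -423.4, 32.4]
ee_rot: [[0.01, 1.0, 0.0], [1.0, -0.01, -0.0], [-0.0, 0.0, -1.0]]
force: [0.1, 0.2, -0.0]
grip_width: 42.5
grasp_force: 0.0
```

Emit:
play_rows(translation=[[0, 0, 1.3], [6, 0, 1.3], [15, 0, 1.3], [24, 0, 1.3], [33, 0, 1.3]], turn=[[0, 0, 0], [0, 0, 0], [0, 0, 0], [0, 0, 0], [0, 0, 0]], claw=[0.5, 0.5, 0.5, 0.5, 0.5])

```text
clock: 32.95
tool_pos: [652.2, -390.4, 32.0]
ee_rot: [[0.01, 1.0, 0.001], [1.0, -0.01, -0.001], [-0.001, 0.001, -1.0]]
force: [-0.7, -1.1, 5.0]
grip_width: 42.9
grasp_force: 2.0
```

Emit:
play_rows(translation=[[0, 0, 0], [0, 0, -12], [-16.5, 0, -12], [-16.5, 0, -8], [-16.5, 0, 0]], turn=[[0, 0, 0], [0, 0, 0], [0, 0, 0], [0, 0, 0], [0, 0, 0]], claw=[0.5, 0.5, 0.5, 0.5, 0.5])

```text
clock: 33.58
tool_pos: [651.8, -407.8, 31.0]
ee_rot: [[0.011, 1.0, 0.0], [1.0, -0.011, -0.001], [-0.001, 0.0, -1.0]]
force: [-7.3, -0.9, 43.8]
grip_width: 42.5
grasp_force: 23.3
```

Emit:
play_rows(translation=[[0, 0, 0], [6, 0, 0], [15, 0, 0], [24, 0, 0], [33, 0, 0]], turn=[[0, 0, 0], [0, 0, 0], [0, 0, 0], [0, 0, 0], [0, 0, 0]], claw=[0.5, 0.5, 0.5, 0.5, 0.5])

```text
clock: 34.2
tool_pos: [652.2, -374.2, 31.9]
ee_rot: [[0.01, 1.0, 0.001], [1.0, -0.01, -0.001], [-0.001, 0.001, -1.0]]
force: [-2.7, 0.7, 7.4]
grip_width: 42.3
grasp_force: 3.9
```

Emit:
play_rows(translation=[[0, 0, 0], [0, 0, -15], [-40, 0, -55], [-75, 0, -60], [-75, 0, -60]], turn=[[0, 0, 0], [0, 0, 0], [0, 0, 0], [0, 0, 0], [0, 0, 0]], claw=[0.5, 0.5, 0.5, 0.5, 0.5])

```text
clock: 34.83
tool_pos: [651.1, -451.9, 91.9]
ee_rot: [[0.013, 1.0, 0.001], [1.0, -0.013, -0.002], [-0.001, 0.001, -1.0]]
force: [-0.1, 0.7, -0.9]
grip_width: 43.0
grasp_force: 0.0
```

```bash
python3 -c "
from h import *
for i in range(4): snapshot('scene')"
python3 chk.py 651 -382 -.012 -.8 -1.2 -1.6 -2
```

```text
tool [ 650.9 -447.6   90.1] err 0.013 [ 6.52110e+02 -3.80302e+02 -1.00000e-02 -1.72200e+00]
{'view': np.float64(0.076), 'cap': [[-15.0, 15.2], [-15.2, 14.8]], 'con': [-15.8, -12.2], 'hi': [-1.104], 'lo': []}
rel to drive ([67.2, 0.4, 0.2], [-0.001, -0.001, 0.001])
```

Emit:
play_rows(translation=[[30, 0.4, 15], [58, 0.4, 40], [58, 0.4, 52], [58, 0.4, 56], [58, 0.4, 59.5]], turn=[[0, 0, 0], [0, 0, 0], [0, 0, 0], [0, 0, 0], [0, 0, 0]], claw=[0.5, 0.5, 0.5, 0.5, 0.5])

```text
clock: 35.7
tool_pos: [652.7, -391.9, 32.1]
ee_rot: [[0.011, 1.0, 0.001], [1.0, -0.011, -0.001], [-0.001, 0.001, -1.0]]
force: [-0.3, -0.0, 0.5]
grip_width: 42.6
grasp_force: 0.0
```

Emit:
play_rows(translation=[[0, 0, 0.5], [8, 0, 0.5], [17, 0, 0.5], [26, 0, 0.5], [34, 0, 0.5]], turn=[[0, 0, 0], [0, 0, 0], [0, 0, 0], [0, 0, 0], [0, 0, 0]], claw=[0.5, 0.5, 0.5, 0.5, 0.5])

```text
clock: 36.33
tool_pos: [653.3, -356.2, 32.0]
ee_rot: [[0.01, 1.0, 0.001], [1.0, -0.01, -0.001], [-0.001, 0.001, -1.0]]
force: [-0.8, -1.2, 5.1]
grip_width: 42.5
grasp_force: 2.5
```

Emit:
play_rows(translation=[[0, 0, 0], [0, 0, -15], [-40, 0, -55], [-85, 0, -60], [-85, 0, -60]], turn=[[0, 0, 0], [0, 0, 0], [0, 0, 0], [0, 0, 0], [0, 0, 0]], claw=[0.5, 0.5, 0.5, 0.5, 0.5])

```text
clock: 36.95
tool_pos: [651.6, -445.4, 92.6]
ee_rot: [[0.014, 1.0, 0.002], [1.0, -0.014, -0.002], [-0.002, 0.002, -1.0]]
force: [0.7, -0.5, -0.6]
grip_width: 42.6
grasp_force: 0.0
```

```bash
python3 -c "
from h import *
for i in range(4): snapshot('scene')"
python3 chk.py 652 -363.5 -.012 -.1 -.4 -.7 -1
```

```text
tool [ 651.5 -440.4   90.5] err 0.017 [ 6.52337e+02 -3.62255e+02 -1.00000e-02 -4.62000e-01]
{'view': np.float64(0.026), 'cap': [[-14.4, 15.4], [-14.8, 15.2]], 'con': [-11.2, -0.0], 'hi': [-0.334], 'lo': [-0.444]}
rel to drive ([78.1, 0.0, 0.2], [-0.001, -0.001, 0.001])
```

Emit:
play_rows(translation=[[40, 0, 15], [74, 0, 40], [74, 0, 52], [74, 0, 56], [74, 0, 59.5]], turn=[[0, 0, 0], [0, 0, 0], [0, 0, 0], [0, 0, 0], [0, 0, 0]], claw=[0.5, 0.5, 0.5, 0.5, 0.5])

```text
clock: 37.83
tool_pos: [653.0, -368.8, 32.1]
ee_rot: [[0.01, 1.0, 0.001], [1.0, -0.01, -0.001], [-0.001, 0.001, -1.0]]
force: [-0.1, 0.4, 4.7]
grip_width: 42.6
grasp_force: 3.0
```

Emit:
play_rows(translation=[[0, 0, 0.7], [4, 0, 0.7], [9, 0, 0.7], [13, 0, 0.7], [13, 0, 0.7]], turn=[[0, 0, 0], [0, 0, 0], [0, 0, 0], [0, 0, 0], [0, 0, 0]], claw=[0.5, 0.5, 0.5, 0.5, 0.5])

```text
clock: 38.45
tool_pos: [653.3, -355.0, 32.1]
ee_rot: [[0.01, 1.0, 0.001], [1.0, -0.01, -0.001], [-0.001, 0.001, -1.0]]
force: [-0.9, 0.5, 6.0]
grip_width: 42.9
grasp_force: 2.7
```

Emit:
play_rows(translation=[[0, 0, 0], [0, 0, -15], [-40, 0, -55], [-85, 0, -60], [-85, 0, -60]], turn=[[0, 0, 0], [0, 0, 0], [0, 0, 0], [0, 0, 0], [0, 0, 0]], claw=[0.5, 0.5, 0.5, 0.5, 0.5])

```text
clock: 39.08
tool_pos: [651.9, -443.8, 92.7]
ee_rot: [[0.014, 1.0, 0.003], [1.0, -0.014, -0.002], [-0.002, 0.003, -1.0]]
force: [-0.1, 0.5, -0.6]
grip_width: 42.7
grasp_force: 0.0
```

```bash
python3 -c "
from h import *
for i in range(4): snapshot('scene')"
python3 chk.py 652 -356 -.012
```

```text
tool [ 651.6 -438.6   90.5] err 0.0165 [ 6.5243e+02 -3.5526e+02 -1.5000e-02  5.4000e-02]
{'view': np.float64(0.002), 'cap': [[-14.4, 15.2], [-14.4, 15.2]], 'con': [-4.8, 6.2], 'hi': [0.022], 'lo': [0.012]}
rel to drive ([83.2, -0.0, 0.1], [-0.001, -0.001, 0.006])
```

Emit:
play_rows(translation=[[35, -40, 0], [70, -82, 0], [105, -125, 0], [140, -168, 0], [161.5, -197.5, 0]], turn=[[0, 0, 0.06], [0, 0, 0.12], [0, 0, 0.18], [0, 0, 0.24], [0, 0, 0.285]], claw=[0.5, 0.5, 0.5, 0.5, 0.5])

```text
clock: 39.95
tool_pos: [453.5, -273.4, 90.7]
ee_rot: [[0.29, 0.957, -0.001], [0.957, -0.29, 0.001], [0.001, -0.002, -1.0]]
force: [-0.7, -0.3, 0.6]
grip_width: 42.6
grasp_force: 0.0
```

Emit:
play_rows(translation=[[0, 0, 10], [0, 0, 35], [0, 0, 52], [0, 0, 57], [0, 0, 58.5]], turn=[[0, 0, 0], [0, 0, 0], [0, 0, 0], [0, 0, 0], [0, 0, 0]], claw=[0.5, 0.5, 0.5, 0.5, 0.5])

```text
clock: 40.58
tool_pos: [456.1, -276.4, 32.1]
ee_rot: [[0.291, 0.957, -0.001], [0.957, -0.291, 0.0], [0.0, -0.001, -1.0]]
force: [1.0, -0.1, 0.8]
grip_width: 42.7
grasp_force: 0.6
```

Emit:
play_rows(translation=[[0, 0, 0], [0, 0, 0], [0, 0, 0]], turn=[[0, 0, 0], [0, 0, 0], [0, 0, 0]], claw=[0.5, 0.5, 0.5])

```text
clock: 40.95
tool_pos: [456.3, -276.7, 32.8]
ee_rot: [[0.291, 0.957, 0.001], [0.957, -0.291, -0.0], [-0.0, 0.001, -1.0]]
force: [-0.7, 0.2, -0.4]
grip_width: 42.9
grasp_force: 0.0
```

Just above contact. I'll press about 1.4 mm deeper, roll 3.5 mm, then lift off.

Emit:
play_rows(translation=[[0, 0, 1.4], [0, 0, 1.6], [1.7, 0, 1.6], [3.5, 0, 1.6], [3.5, 0, 1.6]], turn=[[0, 0, 0], [0, 0, 0], [0, 0, 0], [0, 0, 0], [0, 0, 0]], claw=[0.5, 0.5, 0.5, 0.5, 0.5])

```text
clock: 41.58
tool_pos: [457.4, -273.4, 31.9]
ee_rot: [[0.291, 0.957, 0.001], [0.957, -0.291, -0.001], [-0.001, 0.001, -1.0]]
force: [-2.0, 1.2, 9.3]
grip_width: 43.1
grasp_force: 4.7
```

Emit:
play_rows(translation=[[0, 0, -15], [-10, 0, -60], [-40, 0, -100], [-60, 20, -150], [-60, 40, -170]], turn=[[0, 0, 0], [0, 0, -0.07], [0, 0, -0.14], [0, 0, -0.21], [0, 0, -0.297]], claw=[0.5, 0.5, 0.5, 0.5, 0.5])

```text
clock: 42.2
tool_pos: [479.0, -344.6, 205.3]
ee_rot: [[-0.003, 1.0, 0.004], [1.0, 0.003, -0.004], [-0.004, 0.004, -1.0]]
force: [0.8, 0.4, -0.4]
grip_width: 42.4
grasp_force: 0.0
```

```bash
cat > all.py <<'E'
import sys
from prof import *
for i in range(4): snapshot("scene")
ci=camera_info("wrist"); im=save("wrist",sys.argv[1],k=1.2); s=sense(); print(np.round(s["tool_pos"],1),s["clock"])
print("det",[(round(d["score"],2),np.round(d["location"]).tolist(),np.round(ray("",d["location"],18,ci)[:2]).tolist()) for d in tip_of("wrist","drive0")])
P=dict(A=(431.3,-130.8,-.116),B=(456.8,-271.8,-.297),C=(652.4,-355.3,-.015))
for n in sys.argv[2:]:
    e,p,b,G=fit(im,ci,*P[n],phis=[-.2,.1]); print(n,round(e,4),np.round(p,3),np.round(proj("",[*p[:2],18],ci)),roll(im,ci,p))
E
python3 all.py w14 A B C
```

```text
[ 476.7 -341.3  199.8] 42.45
det [(0.86, [233.0, 105.0], [459.0, -272.0]), (0.75, [317.0, 330.0], [564.0, -557.0]), (0.56, [410.0, 183.0], [653.0, -355.0])]Traceback (most recent call last):
  File "all.py", line 8, in <module>
    e,p,b,G=fit(im,ci,*P[n],phis=[-.2,.1]); print(n,round(e,4),np.round(p,3),np.round(proj("",[*p[:2],18],ci)),roll(im,ci,p))
            ~~~^^^^^^^^^^^^^^^^^^^^^^^^^^^
  File "fit.py", line 28, in fit
    m=minimize(f,[x,y,yaw,ph],method='Nelder-Mead',options=dict(initial_simplex=np.array([[x,y,yaw,ph]]+[[x+3*(i==0),y+3*(i==1),yaw+.1*(i==2),ph+.25*(i==3)] for i in range(4)]),maxiter=220))
    res = _minimize_neldermead(fun, x0, args, callback, bounds=bounds,
                               **options)
    fsim[k] = func(sim[k])
              ~~~~^^^^^^^^
    fx = function(np.copy(x), *(wrapper_args + args))
  File "fit.py", line 25, in <lambda>
    f=lambda p:float(((cv2.GaussianBlur(render(ci,p,b,z=z),(0,0),1)-G)**2).sum())
                                        ~~~~~~^^^^^^^^^^^^
  File "fit.py", line 11, in render
    cam=-T[:3,:3].T@T[:3,3]; o=np.array([x,y,z]); im=np.zeros(((box[3]-box[1])*S,(box[2]-box[0])*S),np.float32)
                                                     ~~~~~~~~^^^^^^^^^^^^^^^^^^^^^^^^^^^^^^^^^^^^^^^^^^^^^^^^^^
ValueError: negative dimensions are not allowed
```

A is out of this view; check B and C here, and A in the scene view.

```bash
python3 all.py w15 B C; python3 - <<'E'
from h import *
snapshot("scene"); print([np.round(ray("scene",d["location"],18)[:2]).tolist() for d in tip_of("scene","drive0")])
s=sense(); print(s["tool_pos"])
# pick plan: tool y perpendicular to drive axis; slot yaw .115
for n,(x,y,yw) in dict(A=(431.3,-130.8,-.116),B=(456.8,-271.8,-.297),C=(652.4,-355.3,-.015)).items():
    for k in (1,-1): print(n,k,rel([x,y,100],down(yw+k*np.pi/2)))
print(s["q"])
E
```

```text
[ 477.2 -341.6  200.1] 42.75
det [(0.95, [408.0, 184.0], [649.0, -355.0]), (0.81, [234.0, 106.0], [460.0, -273.0]), (0.73, [318.0, 331.0], [565.0, -558.0])]
B 0.0038 [ 4.56672e+02 -2.71617e+02 -2.98000e-01 -1.90000e-02] [231. 105.] {'view': np.float64(0.06), 'cap': [[-16.2, 16.0], [-16.2, 16.2]], 'con': [-7.0, 5.0], 'hi': [0.04], 'lo': [-0.06]}
C 0.0265 [ 6.52915e+02 -3.55828e+02 -1.20000e-02  4.90000e-02] [411. 184.] {'view': np.float64(0.288), 'cap': [[-16.8, 16.8], [-17.0, 16.6]], 'con': [-9.2, 3.6], 'hi': [0.158], 'lo': [0.028]}
[[580.0, -548.0], [831.0, -135.0], [461.0, -282.0], [431.0, -128.0]]
[ 477.58630687 -341.95119332  200.57006725]
A 1 ([211.2, -45.9, 100.6], [-0.0, -0.0, -1.453])
A -1 ([211.2, -45.9, 100.6], [-0.001, 0.0, 1.689])
B 1 ([70.2, -20.6, 100.6], [-0.0, -0.0, -1.272])
B -1 ([70.2, -20.6, 100.6], [-0.001, 0.0, 1.87])
C 1 ([-13.7, 174.8, 100.5], [-0.0, -0.001, -1.554])
C -1 ([-13.7, 174.8, 100.5], [-0.001, 0.0, 1.588])
[-6.21392453e-01  3.03555791e-01 -1.31197222e-01  1.13650591e+00
  1.70163075e-05  9.47523847e-01]
```

All three are up: A at (431,−131), B at (457,−272) and C at (652,−355). Next I'll pick B across its barrel.

Emit:
play_rows(translation=[[15, -4, 20], [30, -8, 45], [45, -12, 70], [60, -17, 90], [70, -20.5, 100]], turn=[[0, 0, -0.18], [0, 0, -0.36], [0, 0, -0.54], [0, 0, -0.72], [0, 0, -0.9]], claw=[0.6, 0.6, 0.6, 0.6, 0.6])

```text
clock: 43.52
tool_pos: [456.2, -271.1, 99.5]
ee_rot: [[-0.788, 0.615, -0.002], [0.615, 0.788, 0.001], [0.002, -0.0, -1.0]]
force: [0.1, -0.2, 0.5]
grip_width: 51.3
grasp_force: 0.0
```

Emit:
play_rows(translation=[[0, 0, 0], [0, 0, 0], [0, 0, 0], [0, 0, 0], [0, 0, 0]], turn=[[0, 0, -0.18], [0, 0, -0.37], [0, 0, -0.372], [0, 0, -0.372], [0, 0, -0.372]], claw=[0.6, 0.6, 0.6, 0.6, 0.6])

```text
clock: 44.15
tool_pos: [457.2, -272.2, 100.8]
ee_rot: [[-0.956, 0.294, 0.0], [0.294, 0.956, -0.0], [-0.0, 0.0, -1.0]]
force: [-1.9, -0.4, -0.8]
grip_width: 51.4
grasp_force: 0.0
```

```bash
cat > pick.py <<'E'
import sys
from fit import *
for i in range(2): snapshot("scene")
x,y,yaw=map(float,sys.argv[1:4])
ci=camera_info("wrist"); im=snapshot("wrist"); s=sense()
e,p,b,G=fit(im,ci,x,y,yaw,phis=[-.1,.1],r=None); print("tool",np.round(s["tool_pos"],1),"fit",round(e,4),np.round(p,3),"px",np.round(proj("",[*p[:2],18],ci)))
print("rel to z=8",rel([p[0],p[1],8],down(p[2]+np.pi/2)), "rel prior",rel([x,y,8],down(yaw+np.pi/2)))
E
python3 pick.py 456.7 -271.6 -.298
```

```text
tool [ 457.2 -272.2  100.8] fit 0.0162 [ 4.57356e+02 -2.72044e+02 -2.95000e-01 -6.00000e-03] px [251. 202.]
rel to z=8 ([-0.2, 0.2, 92.8], [-0.0, -0.0, -0.002]) rel prior ([0.6, 0.4, 92.8], [-0.0, -0.0, 0.0])
```

Emit:
play_rows(translation=[[0, 0, 35], [0, 0, 70], [0, 0, 88], [0, 0, 93], [0, 0, 93]], turn=[[0, 0, 0], [0, 0, 0], [0, 0, 0], [0, 0, 0], [0, 0, 0]], claw=[0.6, 0.6, 0.6, 0.6, 0.6])

```text
clock: 44.92
tool_pos: [457.3, -272.3, 8.0]
ee_rot: [[-0.956, 0.293, 0.0], [0.293, 0.956, -0.0], [-0.0, -0.0, -1.0]]
force: [-0.0, -0.1, 0.4]
grip_width: 51.3
grasp_force: 0.0
```

Emit:
play_rows(translation=[[0, 0, 0], [0, 0, 0], [0, 0, 0], [0, 0, 0], [0, 0, 0]], turn=[[0, 0, 0], [0, 0, 0], [0, 0, 0], [0, 0, 0], [0, 0, 0]], claw=[0.4, 0.2, 0.2, 0.2, 0.2], grip_force=50)

```text
clock: 45.55
tool_pos: [458.0, -272.7, 8.9]
ee_rot: [[-0.956, 0.293, 0.002], [0.293, 0.956, -0.001], [-0.002, -0.0, -1.0]]
force: [-0.7, 0.0, 7.1]
grip_width: 23.4
grasp_force: 48.8
```

Emit:
play_rows(translation=[[0, 0, -20], [0, 0, -60], [0, 0, -110], [0, 0, -150], [0, 0, -150]], turn=[[0, 0, 0], [0, 0, 0], [0, 0, 0], [0, 0, 0], [0, 0, 0]], claw=[0.2, 0.2, 0.2, 0.2, 0.2])

```text
clock: 46.18
tool_pos: [459.3, -273.5, 161.3]
ee_rot: [[-0.956, 0.293, 0.006], [0.292, 0.956, -0.003], [-0.006, -0.002, -1.0]]
force: [0.4, 0.7, -2.7]
grip_width: 23.0
grasp_force: 49.5
```

```bash
python3 - <<'E'
from h import *
s=sense();print(s["tool_pos"],s["grip_width"],s["grasp_force"])
print(rel([515,177,160],down(.115+np.pi/2)))
E
```

```text
[ 459.33453034 -273.46051042  161.26588305] 23.03513714683018 49.51897323131561
([78.5, 447.0, 0.1], [-0.003, 0.006, -0.412])
```

Emit:
play_rows(translation=[[9, 50, 0], [18, 100, 0], [26, 150, 0], [35, 200, 0], [44, 250, 0]], turn=[[0, 0, 0], [0, 0, 0], [0, 0, 0], [0, 0, 0], [0, 0, 0]], claw=[0.2, 0.2, 0.2, 0.2, 0.2])

```text
clock: 46.8
tool_pos: [487.2, -18.6, 156.3]
ee_rot: [[-0.956, 0.293, -0.002], [0.293, 0.956, 0.0], [0.002, -0.001, -1.0]]
force: [0.7, 0.4, -1.8]
grip_width: 23.1
grasp_force: 49.7
```

Emit:
play_rows(translation=[[9, 50, 0], [18, 100, 0], [26, 150, 0], [34.5, 197, 0], [34.5, 197, 0]], turn=[[0, 0, -0.1], [0, 0, -0.2], [0, 0, -0.3], [0, 0, -0.4], [0, 0, -0.412]], claw=[0.2, 0.2, 0.2, 0.2, 0.2])

```text
clock: 47.42
tool_pos: [512.1, 180.9, 156.1]
ee_rot: [[-0.993, -0.12, -0.002], [-0.12, 0.993, 0.0], [0.002, 0.0, -1.0]]
force: [-0.0, -0.3, -2.6]
grip_width: 23.3
grasp_force: 49.8
```

```bash
python3 - <<'E'
from h import *
for i in range(4): snapshot("scene")
ci=camera_info("wrist"); im=save("wrist","w20",k=1.5); s=sense()
print(s["tool_pos"],s["grip_width"],s["grasp_force"])
for n in ["slot1","case","lid_hinge"]:
    z=dict(slot1=23,case=0,lid_hinge=55.5)[n]
    print(n,[(round(d["score"],2),np.round(d["location"]).tolist(),np.round(ray("",d["location"],z,ci)[:2],1).tolist()) for d in tip_of("wrist",n)])
c=np.array([533.2,176.8]);e=np.array([-np.sin(.115),np.cos(.115)])
for k in(-1,0,1): print(k,np.round(c+80*k*e,1),np.round(proj("",[*(c+80*k*e),23],ci)))
E
```

```text
[512.23537582 176.99349108 157.14921163] 23.306540862247136 49.80613946914673
slot1 [(0.92, [166.0, 203.0], [540.9, 97.9]), (0.71, [254.0, 201.0], [529.5, 181.3]), (0.58, [337.0, 203.0], [521.9, 261.3])]
case [(0.9, [254.0, 196.0], [532.1, 182.7])]
lid_hinge [(0.17, [254.0, 202.0], [518.1, 179.8])]
-1 [542.4  97.3] [165. 205.]
0 [533.2 176.8] [249. 205.]
1 [524.  256.3] [332. 204.]
```

View pics/w20.png

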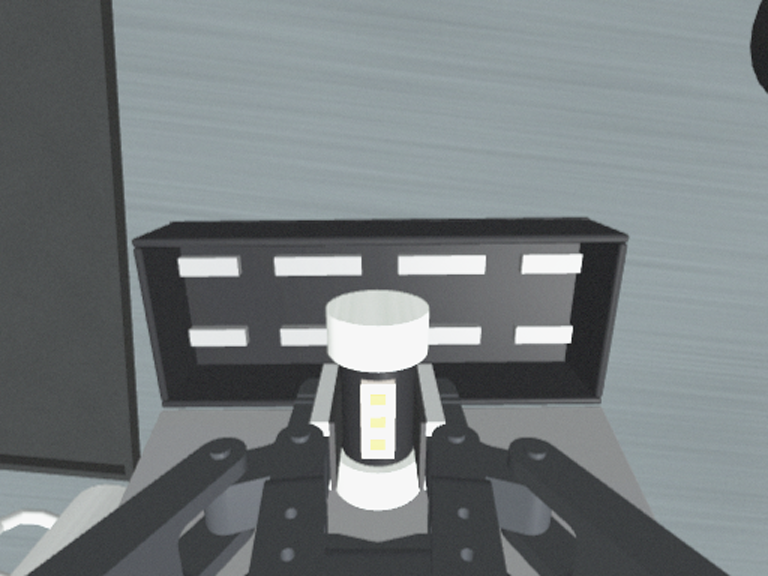

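The wrist view shows B held with its connector up at (378,420). The case's rack notches show as gaps, at (257,264), (380,264) and (503,264) in the near rack and (264,335) and (498,335) in the far one.

```bash
python3 - <<'E'
from h import *
ci=camera_info("wrist")
m=cv2.cvtColor(cv2.imread("pics/w20.png"),cv2.COLOR_BGR2GRAY)
for r in (262,334): 
    w=np.flatnonzero((m[r]>150)&(np.arange(768)>170)&(np.arange(768)<590)); runs=np.split(w,np.flatnonzero(np.diff(w)>3)+1); print(r,[(int(k[0]),int(k[-1])) for k in runs if len(k)>5])
for c in (205,300,440,545): print(c,[i for i in range(245,355) if (m[i,c]>150)!=(m[i-1,c]>150)])
P={k:ray("",(np.array(v)+.5)/1.5-.5,12.4,ci) for k,v in dict(u0=(257.5,264),u1=(379.5,264),u2=(503.5,264),l0=(264,335),l2=(498,335)).items()}
for k,v in P.items(): print(k,np.round(v,1))
print("slot0 mid",(P["u0"]+P["l0"])/2,"slot2 mid",(P["u2"]+P["l2"])/2)
d=P["u2"]-P["u0"]; print("yaw",np.arctan2(-d[0],d[1]),np.linalg.norm(d)); d=P["l2"]-P["l0"]; print(np.arctan2(-d[0],d[1]),np.linalg.norm(d))
s=sense(); print(s["tool_pos"])
E
```

```text
262 [(178, 237), (274, 361), (398, 485), (522, 581)]
334 [(189, 245), (280, 480), (515, 571)]
205 [258, 277, 329, 346]
300 [256, 276, 328, 346]
440 [255, 275, 327, 345]
545 [254, 274, 326, 344]
u0 [517.4  99.9  12.4]
u1 [508.5 178.3  12.4]
u2 [499.5 258.   12.4]
l0 [567.2 105.7  12.4]
l2 [549.2 264.4  12.4]
slot0 mid [542.29018515 102.8186576   12.4       ] slot2 mid [524.31550262 261.18979758  12.4       ]
yaw 0.11300529960974769 159.1351083899664
0.11302187375235546 159.64071999404112
[512.76256976 177.22128628 157.74457313]
```

Emit:
play_rows(translation=[[-10, 40, 10], [-20.9, 82, 30], [-20.9, 82, 60], [-20.9, 82, 80], [-20.9, 82, 80]], turn=[[0, 0, 0], [0, 0, 0], [0, 0, 0.005], [0, 0, 0.005], [0, 0, 0.005]], claw=[0.2, 0.2, 0.2, 0.2, 0.2])

```text
clock: 48.45
tool_pos: [522.8, 260.9, 76.2]
ee_rot: [[-0.994, -0.109, -0.003], [-0.109, 0.994, -0.002], [0.003, -0.001, -1.0]]
force: [-0.2, -0.9, -0.9]
grip_width: 23.3
grasp_force: 50.0
```

```bash
python3 - <<'E'
from h import *
for i in range(3): snapshot("scene")
s=sense(); print(s["tool_pos"],s["grip_width"],s["grasp_force"],s["force"])
ci=camera_info("wrist"); m=save("wrist","w21").min(2)
np.save("w21.npy",m)
print(rel([524.2,261.1,14],down(.113+np.pi/2)))
snapshot("wrist")
print([(round(d["score"],2),np.round(d["location"]).tolist(),np.round(ray("",d["location"],23,ci)[:2],1).tolist()) for d in tip_of("wrist","slot1")])
E
```

```text
[525.01518017 262.06834371  78.95411307] 22.959658542972832 49.9716854095459 [ 0.63180706  0.16370424 -1.51292273]
([1.2, -1.0, 65.1], [0.001, 0.002, -0.003])
[(0.6, [136.0, 214.0], [532.7, 181.8])]
```

Emit:
play_rows(translation=[[0.8, -0.8, 20], [0.8, -0.8, 40], [0.8, -0.8, 56], [0.8, -0.8, 62], [0.8, -0.8, 64]], turn=[[0, 0, 0], [0, 0, 0], [0, 0, 0], [0, 0, 0], [0, 0, 0]], claw=[0.2, 0.2, 0.2, 0.2, 0.2])

```text
clock: 49.38
tool_pos: [523.5, 261.0, 13.9]
ee_rot: [[-0.994, -0.11, -0.0], [-0.11, 0.994, -0.001], [0.0, -0.001, -1.0]]
force: [-1.3, -2.7, 2.9]
grip_width: 23.4
grasp_force: 50.5
```

Emit:
play_rows(translation=[[0, 0, 0], [0, 0, 0], [0, 0, 0]], turn=[[0, 0, 0], [0, 0, 0], [0, 0, 0]], claw=[0.2, 0.2, 0.2])

```text
clock: 49.75
tool_pos: [523.8, 261.2, 14.2]
ee_rot: [[-0.994, -0.11, 0.001], [-0.11, 0.994, -0.0], [-0.001, -0.0, -1.0]]
force: [-0.3, -1.3, -0.3]
grip_width: 23.2
grasp_force: 50.3
```

Emit:
play_rows(translation=[[0, 0, 0], [0, 0, 0], [0, 0, 0], [0, 0, 0]], turn=[[0, 0, 0], [0, 0, 0], [0, 0, 0], [0, 0, 0]], claw=[0.3, 0.45, 0.45, 0.45])

```text
clock: 50.25
tool_pos: [523.5, 261.4, 13.9]
ee_rot: [[-0.994, -0.11, 0.0], [-0.11, 0.994, 0.0], [-0.0, 0.0, -1.0]]
force: [-0.7, 0.3, -0.6]
grip_width: 38.2
grasp_force: 0.0
```

Emit:
play_rows(translation=[[0, 0, -30], [0, 0, -80], [0, 0, -130], [0, 0, -145], [0, 0, -145]], turn=[[0, 0, 0], [0, 0, 0], [0, 0, 0], [0, 0, 0], [0, 0, 0]], claw=[0.45, 0.5, 0.6, 0.6, 0.6])

```text
clock: 50.88
tool_pos: [524.1, 261.6, 159.7]
ee_rot: [[-0.994, -0.11, 0.002], [-0.11, 0.994, 0.001], [-0.002, 0.001, -1.0]]
force: [-0.4, -0.4, -0.6]
grip_width: 50.9
grasp_force: 0.0
```

```bash
cat > seat.py <<'E'
import sys
from prof import *
for i in range(3): snapshot("scene")
ci=camera_info("wrist"); im=snapshot("wrist"); s=sense(); print(np.round(s["tool_pos"],1),round(s["clock"],1))
yw=.113+float(sys.argv[2]) if len(sys.argv)>2 else .113
for k in sys.argv[1]:
    c=np.array([533.2,181.6])+80*(int(k)-1)*np.array([-np.sin(.113),np.cos(.113)])
    for z in (23,28):
        e,p,b,G=fit(im,ci,c[0],c[1],yw,phis=[-.2,.1],z=z); print("slot",k,np.round(c,1),"z",z,"err",round(e,4),np.round(p,3),"px",np.round(proj("",[*p[:2],23],ci)))
print("scene",[np.round(ray("scene",d["location"],18)[:2]).tolist() for d in tip_of("scene","drive0")])
E
python3 seat.py 2
python3 -c "
from h import *
print(rel([431.3,-130.8,100],down(-.116+np.pi/2)), sense()['q'])"
```

```text
[522.2 260.6 156.7] 51.1
slot 2 [524.2 261.1] z 23 err 0.1564 [ 5.23032e+02  2.60859e+02  1.28000e-01 -5.80000e-02] px [251. 185.]
slot 2 [524.2 261.1] z 28 err 0.1542 [ 5.21739e+02  2.60722e+02  1.28000e-01 -6.70000e-02] px [251. 183.]
scene [[527.0, 255.0], [650.0, -360.0], [841.0, -147.0], [420.0, -125.0], [579.0, -561.0]]
([133.4, -379.0, 57.7], [-0.001, -0.003, 0.226]) [ 4.62900699e-01  3.24950912e-01 -2.04329220e-01  1.04466970e+00
 -7.47174078e-06  3.52694773e-01]
```

Emit:
play_rows(translation=[[18, -50, 0], [36, -102, 0], [54, -154, 0], [72, -206, 0], [90, -256, 0]], turn=[[0, 0, 0], [0, 0, 0], [0, 0, 0], [0, 0, 0], [0, 0, 0]], claw=[0.6, 0.6, 0.6, 0.6, 0.6])

```text
clock: 51.75
tool_pos: [460.9, -4.7, 157.8]
ee_rot: [[-0.994, -0.11, -0.001], [-0.11, 0.994, -0.0], [0.001, 0.0, -1.0]]
force: [0.6, -0.9, 0.0]
grip_width: 51.1
grasp_force: 0.0
```

Emit:
play_rows(translation=[[16, -45, 10], [32, -90, 30], [43.4, -123, 50], [43.4, -123, 57], [43.4, -123, 57]], turn=[[0, 0, 0.06], [0, 0, 0.12], [0, 0, 0.18], [0, 0, 0.226], [0, 0, 0.226]], claw=[0.6, 0.6, 0.6, 0.6, 0.6])

```text
clock: 52.38
tool_pos: [431.2, -130.2, 100.5]
ee_rot: [[-0.993, 0.116, -0.003], [0.116, 0.993, 0.001], [0.003, 0.001, -1.0]]
force: [0.0, 0.4, -0.6]
grip_width: 51.1
grasp_force: 0.0
```

```bash
python3 -c "
from h import *
for i in range(2): snapshot('scene')"
python3 pick.py 431.3 -130.8 -.116
```

```text
tool [ 432.9 -129.8  102.1] fit 0.0163 [ 4.31733e+02 -1.31054e+02 -1.15000e-01 -7.70000e-02] px [249. 200.]
rel to z=8 ([1.1, -1.4, 94.1], [-0.0, 0.0, 0.0]) rel prior ([1.5, -1.2, 94.1], [-0.0, 0.0, 0.002])
```

Emit:
play_rows(translation=[[1.1, -1.3, 35], [1.1, -1.3, 70], [1.1, -1.3, 87], [1.1, -1.3, 93], [1.1, -1.3, 93]], turn=[[0, 0, 0], [0, 0, 0], [0, 0, 0], [0, 0, 0], [0, 0, 0]], claw=[0.6, 0.6, 0.6, 0.6, 0.6])

```text
clock: 53.25
tool_pos: [431.6, -131.1, 9.0]
ee_rot: [[-0.993, 0.115, 0.0], [0.115, 0.993, -0.0], [-0.0, -0.0, -1.0]]
force: [-0.1, -0.5, 0.8]
grip_width: 51.3
grasp_force: 0.0
```

Emit:
play_rows(translation=[[0, 0, 0], [0, 0, 0], [0, 0, 0], [0, 0, 0], [0, 0, 0]], turn=[[0, 0, 0], [0, 0, 0], [0, 0, 0], [0, 0, 0], [0, 0, 0]], claw=[0.4, 0.2, 0.2, 0.2, 0.2], grip_force=50)

```text
clock: 53.88
tool_pos: [432.3, -131.6, 9.9]
ee_rot: [[-0.993, 0.116, 0.002], [0.116, 0.993, -0.001], [-0.002, -0.0, -1.0]]
force: [-1.1, -0.0, 5.4]
grip_width: 23.1
grasp_force: 48.7
```

Emit:
play_rows(translation=[[0, 0, -20], [0, 0, -60], [0, 0, -110], [0, 0, -150], [0, 0, -150]], turn=[[0, 0, 0], [0, 0, 0], [0, 0, 0], [0, 0, 0], [0, 0, 0]], claw=[0.2, 0.2, 0.2, 0.2, 0.2])

```text
clock: 54.5
tool_pos: [433.8, -132.1, 162.2]
ee_rot: [[-0.993, 0.116, 0.007], [0.116, 0.993, -0.002], [-0.007, -0.001, -1.0]]
force: [0.7, -0.1, -1.8]
grip_width: 23.0
grasp_force: 49.6
```

```bash
python3 - <<'E'
from h import *
for i in range(3): snapshot("scene")
s=sense();print(s["tool_pos"],s["grip_width"],s["grasp_force"],s["force"])
print(rel([533.2,181.6,158],down(.113+np.pi/2)))
E
```

```text
[ 430.48871436 -131.0813587   157.87107355] 23.2746450877476 49.5963317155838 [-0.20375014  0.04987948 -2.40965761]
([-65.9, 322.5, -0.1], [0.0, -0.001, -0.229])
```

Emit:
play_rows(translation=[[-11, 54, 0], [-22, 108, 0], [-33, 162, 0], [-44, 216, 0], [-55, 270, 0]], turn=[[0, 0, 0], [0, 0, 0], [0, 0, 0], [0, 0, 0], [0, 0, 0]], claw=[0.2, 0.2, 0.2, 0.2, 0.2])

```text
clock: 55.28
tool_pos: [516.2, 132.0, 156.7]
ee_rot: [[-0.993, 0.115, -0.003], [0.115, 0.993, -0.001], [0.003, -0.001, -1.0]]
force: [0.7, -0.4, -1.9]
grip_width: 23.2
grasp_force: 49.7
```

Emit:
play_rows(translation=[[-6, 30, 10], [-11, 52.5, 30], [-11, 52.5, 60], [-11, 52.5, 80], [-11, 52.5, 80]], turn=[[0, 0, -0.1], [0, 0, -0.2], [0, 0, -0.229], [0, 0, -0.229], [0, 0, -0.229]], claw=[0.2, 0.2, 0.2, 0.2, 0.2])

```text
clock: 55.9
tool_pos: [531.1, 180.5, 75.3]
ee_rot: [[-0.994, -0.113, -0.007], [-0.113, 0.994, -0.002], [0.007, -0.001, -1.0]]
force: [-0.7, 0.6, -1.2]
grip_width: 23.3
grasp_force: 49.8
```

```bash
python3 - <<'E'
from h import *
for i in range(4): snapshot("scene")
s=sense(); print(s["tool_pos"],s["grip_width"],s["grasp_force"],s["force"])
print(rel([533.2,181.6,14.5],down(.113+np.pi/2)))
ci=camera_info("wrist"); snapshot("wrist")
print([(round(d["score"],2),np.round(d["location"]).tolist(),np.round(ray("",d["location"],23,ci)[:2],1).tolist()) for d in tip_of("wrist","slot1")])
E
```

```text
[534.570597   181.42402423  79.36555666] 23.108676899878592 49.80136692523956 [ 0.1969953  -0.09206739 -1.53324624]
([1.4, 0.3, 64.9], [0.0, 0.001, -0.0])
[(0.8, [136.0, 216.0], [544.6, 101.3])]
```

Emit:
play_rows(translation=[[0.8, 0.2, 20], [0.8, 0.2, 40], [0.8, 0.2, 56], [0.8, 0.2, 62], [0.8, 0.2, 64]], turn=[[0, 0, 0], [0, 0, 0], [0, 0, 0], [0, 0, 0], [0, 0, 0]], claw=[0.2, 0.2, 0.2, 0.2, 0.2])

```text
clock: 56.82
tool_pos: [533.3, 181.4, 14.8]
ee_rot: [[-0.994, -0.113, -0.0], [-0.113, 0.994, -0.0], [0.0, -0.0, -1.0]]
force: [-1.0, -0.4, 1.4]
grip_width: 23.1
grasp_force: 49.9
```

Emit:
play_rows(translation=[[0, 0, 0], [0, 0, 0], [0, 0, 0]], turn=[[0, 0, 0], [0, 0, 0], [0, 0, 0]], claw=[0.2, 0.2, 0.2])

```text
clock: 57.2
tool_pos: [533.7, 181.6, 15.2]
ee_rot: [[-0.994, -0.113, 0.001], [-0.113, 0.994, 0.0], [-0.001, 0.0, -1.0]]
force: [0.4, -0.8, -0.7]
grip_width: 23.2
grasp_force: 49.9
```

Emit:
play_rows(translation=[[0, 0, 0.5], [0, 0, 0.5], [0, 0, 0.5], [0, 0, 0.5], [0, 0, 0.5]], turn=[[0, 0, 0], [0, 0, 0], [0, 0, 0], [0, 0, 0], [0, 0, 0]], claw=[0.2, 0.3, 0.45, 0.45, 0.45])

```text
clock: 57.82
tool_pos: [533.3, 181.6, 14.3]
ee_rot: [[-0.994, -0.113, -0.0], [-0.113, 0.994, 0.0], [0.0, 0.0, -1.0]]
force: [0.3, 0.5, -0.4]
grip_width: 38.3
grasp_force: 0.0
```

Emit:
play_rows(translation=[[0, 0, -30], [0, 0, -80], [0, 0, -130], [0, 0, -145], [0, 0, -145]], turn=[[0, 0, 0], [0, 0, 0], [0, 0, 0], [0, 0, 0], [0, 0, 0]], claw=[0.45, 0.5, 0.6, 0.6, 0.6])

```text
clock: 58.45
tool_pos: [534.0, 181.8, 160.1]
ee_rot: [[-0.994, -0.113, 0.002], [-0.113, 0.994, 0.001], [-0.002, 0.0, -1.0]]
force: [-0.4, 0.5, -0.2]
grip_width: 51.4
grasp_force: 0.0
```

```bash
python3 seat.py 12
python3 -c "
from h import *
print(rel([652.6,-355.4,100],down(-.013+np.pi/2)), sense()['q'])"
```

```text
[532.  181.1 157.3] 58.6
slot 1 [533.2 181.6] z 23 err 0.157 [ 5.33179e+02  1.81614e+02  1.25000e-01 -1.16000e-01] px [252. 185.]
slot 1 [533.2 181.6] z 28 err 0.1549 [ 5.31961e+02  1.81162e+02  1.24000e-01 -8.00000e-02] px [251. 183.]
slot 2 [524.2 261.1] z 23 err 0.1545 [ 5.22969e+02  2.61522e+02  1.22000e-01 -1.11000e-01] px [337. 184.]
slot 2 [524.2 261.1] z 28 err 0.149 [ 5.21773e+02  2.59886e+02  1.27000e-01 -1.18000e-01] px [336. 182.]
scene [[528.0, 243.0], [528.0, 190.0], [647.0, -360.0], [572.0, -552.0], [830.0, -140.0]]
([-59.3, -546.7, 57.6], [-0.001, -0.003, 0.126]) [ 3.28065039e-01  2.85672868e-01 -2.57056449e-01  1.03124916e+00
  4.03376986e-05  2.14867212e-01]
```

Emit:
play_rows(translation=[[-6, -55, 0], [-12, -110, 0], [-18, -165, 0], [-24, -220, 0], [-30, -275, 0]], turn=[[0, 0, 0], [0, 0, 0], [0, 0, 0], [0, 0, 0], [0, 0, 0]], claw=[0.6, 0.6, 0.6, 0.6, 0.6])

```text
clock: 59.32
tool_pos: [593.7, -90.0, 158.1]
ee_rot: [[-0.994, -0.113, -0.002], [-0.113, 0.994, 0.0], [0.002, 0.001, -1.0]]
force: [0.4, 0.2, 0.8]
grip_width: 51.3
grasp_force: 0.0
```

Emit:
play_rows(translation=[[-6, -55, 0], [-12, -110, 0], [-18, -165, 0], [-24, -220, 0], [-29.3, -271.7, 0]], turn=[[0, 0, 0], [0, 0, 0], [0, 0, 0], [0, 0, 0], [0, 0, 0]], claw=[0.6, 0.6, 0.6, 0.6, 0.6])

```text
clock: 59.95
tool_pos: [653.6, -356.7, 157.6]
ee_rot: [[-0.994, -0.113, -0.002], [-0.113, 0.994, 0.001], [0.002, 0.001, -1.0]]
force: [0.8, 0.3, 0.5]
grip_width: 51.2
grasp_force: 0.0
```

Emit:
play_rows(translation=[[0, 0, 10], [0, 0, 30], [0, 0, 50], [0, 0, 57], [0, 0, 57]], turn=[[0, 0, 0.06], [0, 0, 0.126], [0, 0, 0.126], [0, 0, 0.126], [0, 0, 0.126]], claw=[0.6, 0.6, 0.6, 0.6, 0.6])

```text
clock: 60.58
tool_pos: [653.4, -354.6, 101.1]
ee_rot: [[-1.0, 0.013, -0.002], [0.013, 1.0, 0.001], [0.002, 0.001, -1.0]]
force: [0.1, -0.5, 0.0]
grip_width: 51.3
grasp_force: 0.0
```

```bash
python3 -c "
from h import *
for i in range(2): snapshot('scene')"
python3 pick.py 652.6 -355.4 -.013
```

```text
tool [ 654.6 -355.2  103.4] fit 0.0338 [ 6.52691e+02 -3.55828e+02 -1.40000e-02  1.09000e-01] px [250. 199.]
rel to z=8 ([2.0, -0.6, 95.4], [-0.001, 0.001, 0.001]) rel prior ([2.1, -0.1, 95.4], [-0.001, 0.001, 0.0])
```

Emit:
play_rows(translation=[[2, -0.4, 35], [2, -0.4, 70], [2, -0.4, 87], [2, -0.4, 93], [2, -0.4, 93]], turn=[[0, 0, 0], [0, 0, 0], [0, 0, 0], [0, 0, 0], [0, 0, 0]], claw=[0.6, 0.6, 0.6, 0.6, 0.6])

```text
clock: 61.45
tool_pos: [652.5, -355.6, 10.1]
ee_rot: [[-1.0, 0.013, 0.001], [0.013, 1.0, -0.0], [-0.001, -0.0, -1.0]]
force: [-0.9, -0.1, 0.2]
grip_width: 51.2
grasp_force: 0.0
```

Emit:
play_rows(translation=[[0, 0, 0], [0, 0, 0], [0, 0, 0], [0, 0, 0], [0, 0, 0]], turn=[[0, 0, 0], [0, 0, 0], [0, 0, 0], [0, 0, 0], [0, 0, 0]], claw=[0.4, 0.2, 0.2, 0.2, 0.2], grip_force=50)

```text
clock: 62.08
tool_pos: [653.0, -355.9, 11.0]
ee_rot: [[-1.0, 0.013, 0.002], [0.013, 1.0, -0.001], [-0.002, -0.001, -1.0]]
force: [-0.9, 0.3, 5.1]
grip_width: 23.2
grasp_force: 49.1
```

Emit:
play_rows(translation=[[0, 0, -20], [0, 0, -60], [0, 0, -110], [0, 0, -150], [0, 0, -150]], turn=[[0, 0, 0], [0, 0, 0], [0, 0, 0], [0, 0, 0], [0, 0, 0]], claw=[0.2, 0.2, 0.2, 0.2, 0.2])

```text
clock: 62.7
tool_pos: [654.4, -356.7, 165.1]
ee_rot: [[-1.0, 0.013, 0.007], [0.013, 1.0, -0.004], [-0.007, -0.004, -1.0]]
force: [0.1, 0.3, -1.6]
grip_width: 23.5
grasp_force: 49.3
```

```bash
python3 - <<'E'
from h import *
for i in range(3): snapshot("scene")
s=sense();print(s["tool_pos"],s["grip_width"],s["grasp_force"],s["force"])
print(rel([542.2,102.1,158],down(.113+np.pi/2)))
E
```

```text
[ 651.23396421 -354.96330831  158.30347139] 23.34161887106214 49.3459278345108 [-0.02694463  0.29958776 -2.48599756]
([114.9, 455.6, 0.9], [0.001, -0.002, -0.126])
```

Emit:
play_rows(translation=[[13, 52, 0], [26, 104, 0], [39, 156, 0], [52, 208, 0], [65, 260, 0]], turn=[[0, 0, 0], [0, 0, 0], [0, 0, 0], [0, 0, 0], [0, 0, 0]], claw=[0.2, 0.2, 0.2, 0.2, 0.2])

```text
clock: 63.48
tool_pos: [588.2, -92.7, 157.3]
ee_rot: [[-1.0, 0.013, -0.003], [0.013, 1.0, 0.001], [0.003, 0.001, -1.0]]
force: [0.9, 0.2, -1.8]
grip_width: 23.1
grasp_force: 49.5
```

Emit:
play_rows(translation=[[13, 52, 0], [26, 104, 0], [39, 156, 0], [49.9, 195.6, 0], [49.9, 195.6, 0]], turn=[[0, 0, 0], [0, 0, -0.05], [0, 0, -0.1], [0, 0, -0.126], [0, 0, -0.126]], claw=[0.2, 0.2, 0.2, 0.2, 0.2])

```text
clock: 64.1
tool_pos: [540.6, 103.9, 157.6]
ee_rot: [[-0.993, -0.117, -0.004], [-0.117, 0.993, -0.0], [0.004, 0.0, -1.0]]
force: [0.1, -0.2, -2.1]
grip_width: 23.3
grasp_force: 49.7
```

Emit:
play_rows(translation=[[0, 0, 30], [0, 0, 60], [0, 0, 80], [0, 0, 80], [0, 0, 80]], turn=[[0, 0, 0], [0, 0, 0], [0, 0, 0], [0, 0, 0], [0, 0, 0]], claw=[0.2, 0.2, 0.2, 0.2, 0.2])

```text
clock: 64.72
tool_pos: [543.0, 101.1, 79.5]
ee_rot: [[-0.994, -0.112, -0.0], [-0.112, 0.994, -0.0], [0.0, -0.0, -1.0]]
force: [-0.3, 0.3, -1.5]
grip_width: 23.4
grasp_force: 49.7
```

```bash
python3 - <<'E'
from h import *
for i in range(4): snapshot("scene")
s=sense(); print(s["tool_pos"],s["grip_width"],s["grasp_force"],s["force"])
print(rel([542.2,102.1,15],down(.113+np.pi/2)))
E
```

```text
[543.69360723 101.65442287  80.23241136] 22.92714783048737 49.664976596832275 [ 0.67771089 -0.3147945  -2.04362155]
([1.5, 0.6, 65.2], [0.0, 0.002, 0.0])
```

Emit:
play_rows(translation=[[1, 0.6, 20], [1, 0.6, 40], [1, 0.6, 56], [1, 0.6, 62], [1, 0.6, 64]], turn=[[0, 0, 0], [0, 0, 0], [0, 0, 0], [0, 0, 0], [0, 0, 0]], claw=[0.2, 0.2, 0.2, 0.2, 0.2])

```text
clock: 65.55
tool_pos: [541.8, 101.9, 15.6]
ee_rot: [[-0.994, -0.113, -0.0], [-0.113, 0.994, -0.001], [0.0, -0.001, -1.0]]
force: [-3.5, -1.7, 6.4]
grip_width: 23.3
grasp_force: 50.5
```

Emit:
play_rows(translation=[[0, 0, 0], [0, 0, 0], [0, 0, 0]], turn=[[0, 0, 0], [0, 0, 0], [0, 0, 0]], claw=[0.2, 0.2, 0.2])

```text
clock: 65.92
tool_pos: [542.0, 101.9, 15.7]
ee_rot: [[-0.994, -0.113, 0.0], [-0.113, 0.994, -0.0], [-0.0, -0.001, -1.0]]
force: [-1.2, -2.4, 2.2]
grip_width: 23.5
grasp_force: 50.1
```

Seated: the force has gone upward. Now I'll release, lift and check all three.

Emit:
play_rows(translation=[[0, 0, 0], [0, 0, 0], [0, 0, 0], [0, 0, 0], [0, 0, 0]], turn=[[0, 0, 0], [0, 0, 0], [0, 0, 0], [0, 0, 0], [0, 0, 0]], claw=[0.25, 0.35, 0.45, 0.45, 0.45])

```text
clock: 66.55
tool_pos: [542.0, 102.3, 15.3]
ee_rot: [[-0.994, -0.113, 0.0], [-0.113, 0.994, 0.0], [-0.0, 0.0, -1.0]]
force: [-0.1, -0.1, -0.3]
grip_width: 38.5
grasp_force: 0.0
```

Emit:
play_rows(translation=[[0, 0, -30], [0, 0, -80], [0, 0, -130], [0, 0, -180], [0, 0, -200]], turn=[[0, 0, 0], [0, 0, 0], [0, 0, 0], [0, 0, 0], [0, 0, 0]], claw=[0.45, 0.45, 0.45, 0.45, 0.45])

```text
clock: 67.18
tool_pos: [543.5, 102.6, 218.9]
ee_rot: [[-0.994, -0.113, 0.005], [-0.113, 0.994, 0.001], [-0.005, 0.001, -1.0]]
force: [-0.3, 0.0, -0.6]
grip_width: 38.5
grasp_force: 0.0
```

```bash
python3 seat.py 012
python3 - <<'E'
from h import *
snapshot("side")
print("hinge",[(round(d["score"],2),np.round(d["location"]).tolist()) for d in tip_of("side","lid_handle")], [(round(d["score"],2),np.round(ray("side",d["location"],23)[:2]).tolist()) for d in tip_of("side","drive0")])
c=np.array([533.2,181.6]);ex=np.array([np.cos(.113),np.sin(.113)]);h=c+53*ex; r=np.hypot(142,3);a0=np.arctan2(3,142)
H=lambda t:np.array([*(h-r*np.cos(t+a0)*ex),55.5+r*np.sin(t+a0)])
for t in (1.9,1.8): print(t,np.round(H(t),1),np.round(proj("side",H(t))),np.round(proj("scene",H(t))))
s=sense();print(s["tool_pos"],rel([*H(1.9)[:2],260],down(.113)))
E
```

```text
[541.7 102.1 214.8] 67.4
slot 0 [542.2 102.1] z 23 err 0.1557 [5.41919e+02 1.01590e+02 1.29000e-01 8.50000e-02] px [251. 167.]
slot 0 [542.2 102.1] z 28 err 0.1512 [5.40792e+02 1.01981e+02 1.28000e-01 3.90000e-02] px [251. 166.]
slot 1 [533.2 181.6] z 23 err 0.159 [ 5.33224e+02  1.81780e+02  1.22000e-01 -1.10000e-01] px [323. 167.]
slot 1 [533.2 181.6] z 28 err 0.1564 [ 5.32294e+02  1.80601e+02  1.24000e-01 -1.22000e-01] px [322. 166.]
slot 2 [524.2 261.1] z 23 err 0.1467 [ 5.23217e+02  2.62725e+02  1.18000e-01 -1.73000e-01] px [395. 167.]
slot 2 [524.2 261.1] z 28 err 0.1398 [ 5.22127e+02  2.60193e+02  1.18000e-01 -1.79000e-01] px [393. 165.]
scene [[578.0, -557.0], [530.0, 187.0], [838.0, -153.0], [530.0, 261.0], [545.0, 102.0]]
hinge [(0.71, [228.0, 110.0]), (0.16, [290.0, 180.0])] [(0.73, [564.0, -559.0]), (0.73, [518.0, 145.0]), (0.7, [827.0, -145.0]), (0.69, [523.0, 250.0]), (0.64, [546.0, 105.0]), (0.51, [528.0, 182.0])]
1.9 [634.3 193.1 188.9] [228. 112.] [309. 127.]
1.8 [620.8 191.5 193.1] [224. 112.] [306. 125.]
[540.90048053 101.96565785 213.69614693] ([-103.0, 80.0, -46.6], [-0.002, -0.002, 1.571])
```

Emit:
play_rows(translation=[[-10, 10, -30], [-30, 25, -47], [-60, 45, -47], [-85, 65, -47], [-103, 80, -47]], turn=[[0, 0, 0.18], [0, 0, 0.36], [0, 0, 0.54], [0, 0, 0.72], [0, 0, 0.9]], claw=[0.45, 0.45, 0.45, 0.45, 0.45])

```text
clock: 68.2
tool_pos: [635.6, 194.1, 260.7]
ee_rot: [[-0.702, 0.712, -0.002], [0.712, 0.702, -0.0], [0.001, -0.002, -1.0]]
force: [0.9, 0.4, -0.2]
grip_width: 38.2
grasp_force: 0.0
```

Emit:
play_rows(translation=[[0, 0, 0], [0, 0, 0], [0, 0, 0], [0, 0, 0], [0, 0, 0]], turn=[[0, 0, 0.18], [0, 0, 0.36], [0, 0, 0.54], [0, 0, 0.671], [0, 0, 0.671]], claw=[0.45, 0.45, 0.45, 0.45, 0.45])

```text
clock: 68.82
tool_pos: [634.8, 193.2, 261.1]
ee_rot: [[-0.114, 0.993, -0.002], [0.993, 0.114, -0.001], [-0.0, -0.002, -1.0]]
force: [0.2, -0.2, 0.3]
grip_width: 38.0
grasp_force: 0.0
```

```bash
python3 - <<'E'
from h import *
for i in range(4): snapshot("scene")
ci=camera_info("wrist"); im=save("wrist","w30"); s=sense(); print(s["tool_pos"],s["ee_rot"][:,1])
for d in tip_of("wrist","lid_handle"): print(round(d["score"],2),np.round(d["location"]),np.round(ray("",d["location"],189,ci),1))
m=im.min(2).astype(int); u=proj("",[634.3,193.1,189],ci); print(u)
for yy in (30,40): 
    p=np.array([634.3,193.1,189])+yy*np.array([-.113,.994,0]); q=proj("",p,ci); r=int(round(q[1])); print(np.round(q,1), m[r,int(q[0])-30:int(q[0])+31:2])
print(rel([634.3,193.1,173],down(.113)), s["q"][5])
E
```

```text
[635.08165163 193.25425324 262.02302363] [ 9.93489598e-01  1.13922201e-01 -3.89417617e-04]
0.68 [252. 205.] [635.8 195.3 189. ]
[249.65377294 207.62926757]
[249.6 168.8] [104 103 102 101 101 101 112 197 206 196 116 133 232 243 243 244 243 242
 232 119 118 118 117 121 118 117 116 111 110 115 114]
[249.6 155.1] [101 103 101 100 101 100 122 208 206 176 115 148 235 243 243 244 243 243
 232 118 119 113 116 118 117 120 118 117 115 111 117]
([-0.1, -0.8, 89.1], [-0.0, 0.0, 0.001]) 1.7520259650437213
```

The handle is centred between the pads. I'll grasp it and swing the lid back along the arc.

Emit:
play_rows(translation=[[0, -0.5, 30], [0, -0.5, 60], [0, -0.5, 82], [0, -0.5, 89], [0, -0.5, 89]], turn=[[0, 0, 0], [0, 0, 0], [0, 0, 0], [0, 0, 0], [0, 0, 0]], claw=[0.45, 0.45, 0.45, 0.45, 0.45])

```text
clock: 69.75
tool_pos: [634.6, 193.2, 173.4]
ee_rot: [[-0.113, 0.994, -0.0], [0.994, 0.113, -0.0], [-0.0, -0.0, -1.0]]
force: [0.6, 0.3, 0.8]
grip_width: 38.6
grasp_force: 0.0
```

Emit:
play_rows(translation=[[0, 0, 0], [0, 0, 0], [0, 0, 0], [0, 0, 0], [0, 0, 0]], turn=[[0, 0, 0], [0, 0, 0], [0, 0, 0], [0, 0, 0], [0, 0, 0]], claw=[0.3, 0.05, 0.05, 0.05, 0.05], grip_force=35)

```text
clock: 70.38
tool_pos: [633.5, 193.2, 174.6]
ee_rot: [[-0.113, 0.994, -0.001], [0.994, 0.113, 0.0], [0.0, -0.001, -1.0]]
force: [-6.0, -0.5, 6.1]
grip_width: 9.6
grasp_force: 34.5
```

Emit:
play_rows(translation=[[0, -13.6, -4.2], [0, -30.3, -7.4], [0, -47.3, -8.6], [0, -64.3, -7.8], [0, -81.1, -4.9]], turn=[[0, 0, 0], [0, 0, 0], [0, 0, 0], [0, 0, 0], [0, 0, 0]], claw=[0.05, 0.05, 0.05, 0.05, 0.05])

```text
clock: 71.0
tool_pos: [554.6, 183.6, 179.8]
ee_rot: [[-0.113, 0.994, 0.004], [0.994, 0.113, -0.0], [-0.001, 0.004, -1.0]]
force: [1.0, -2.1, 3.5]
grip_width: 9.6
grasp_force: 35.5
```

Emit:
play_rows(translation=[[0, -16.4, 4.9], [0, -32, 11.6], [0, -46.7, 20.3], [0, -60.2, 30.6], [0, -72.5, 42.4]], turn=[[0, 0, 0], [0, 0, 0], [0, 0, 0], [0, 0, 0], [0, 0, 0]], claw=[0.05, 0.05, 0.05, 0.05, 0.05])

```text
clock: 71.62
tool_pos: [482.2, 174.9, 136.5]
ee_rot: [[-0.112, 0.994, 0.003], [0.994, 0.112, -0.002], [-0.002, 0.003, -1.0]]
force: [3.3, -3.2, -0.8]
grip_width: 9.5
grasp_force: 36.9
```

Emit:
play_rows(translation=[[0, -10.7, 13.2], [0, -19.8, 27.7], [0, -27, 43.1], [0, -32.4, 59.2], [0, -35.8, 75.9]], turn=[[0, 0, 0], [0, 0, 0], [0, 0, 0], [0, 0, 0], [0, 0, 0]], claw=[0.05, 0.05, 0.05, 0.05, 0.05])

```text
clock: 72.25
tool_pos: [445.8, 170.8, 60.0]
ee_rot: [[-0.113, 0.994, 0.001], [0.994, 0.113, -0.002], [-0.002, 0.0, -1.0]]
force: [1.6, -3.2, 0.5]
grip_width: 9.6
grasp_force: 38.5
```

Emit:
play_rows(translation=[[0, -1, 6], [0, -1.3, 11], [0, -1.4, 15], [0, -1.4, 16.5], [0, -1.4, 16.5]], turn=[[0, 0, 0], [0, 0, 0], [0, 0, 0], [0, 0, 0], [0, 0, 0]], claw=[0.05, 0.05, 0.05, 0.05, 0.05])

```text
clock: 72.88
tool_pos: [444.2, 170.6, 43.5]
ee_rot: [[-0.113, 0.994, -0.001], [0.994, 0.113, -0.002], [-0.002, -0.001, -1.0]]
force: [-1.2, -5.7, 1.0]
grip_width: 9.8
grasp_force: 38.9
```

Emit:
play_rows(translation=[[0, 0, 1], [0, 0, 1], [0, 0, 0.5], [0, 0, 0], [0, 0, 0]], turn=[[0, 0, 0], [0, 0, 0], [0, 0, 0], [0, 0, 0], [0, 0, 0]], claw=[0.05, 0.05, 0.2, 0.35, 0.35])

```text
clock: 73.5
tool_pos: [445.5, 172.2, 43.8]
ee_rot: [[-0.113, 0.994, 0.001], [0.994, 0.113, 0.001], [0.001, 0.001, -1.0]]
force: [-0.7, -1.0, -0.0]
grip_width: 29.8
grasp_force: 0.0
```

Emit:
play_rows(translation=[[0, 0, -10], [0, 0, -40], [0, 0, -90], [0, 0, -150], [0, 0, -200]], turn=[[0, 0, 0], [0, 0, 0], [0, 0, 0], [0, 0, 0], [0, 0, 0]], claw=[0.35, 0.35, 0.35, 0.35, 0.35])

```text
clock: 74.12
tool_pos: [445.2, 171.9, 246.6]
ee_rot: [[-0.113, 0.994, 0.002], [0.994, 0.113, 0.001], [0.001, 0.002, -1.0]]
force: [1.2, 0.3, -0.2]
grip_width: 29.7
grasp_force: 0.0
```

Emit:
play_rows(translation=[[-40, 0, -20], [-80, 0, -40], [-100, 0, -50], [-100, 0, -50], [-100, 0, -50]], turn=[[0, 0, 0], [0, 0, 0], [0, 0, 0], [0, 0, 0], [0, 0, 0]], claw=[0.35, 0.35, 0.35, 0.35, 0.35])

```text
clock: 74.75
tool_pos: [456.1, 72.8, 293.4]
ee_rot: [[-0.113, 0.994, -0.0], [0.994, 0.113, 0.0], [0.0, -0.0, -1.0]]
force: [0.7, 0.6, -0.2]
grip_width: 30.0
grasp_force: 0.0
```

```bash
python3 - <<'E'
from h import *
for i in range(4): snapshot("scene")
s=sense(); print(s["clock"],s["tool_pos"],s["force"])
H=[444.8,171.6,58.5]
for cam in ("wrist","side","scene"):
    ci=camera_info(cam); im=save(cam,"end_"+cam)
    print(cam,np.round(proj("",H,ci)),[(round(d["score"],2),np.round(d["location"]).tolist(),np.round(ray("",d["location"],58.5,ci),0).tolist()) for d in tip_of(cam,"lid_handle")], [(round(d["score"],2),np.round(ray("",d["location"],20,ci)[:2]).tolist()) for d in tip_of(cam,"drive0")])
# compare with first picture around the case (side)
a=cv2.imread("pics/side0.png"); a=cv2.resize(a,(512,384)); b=cv2.imread("pics/end_side.png")
r=(slice(125,200),slice(165,245)); print("diff lid region",np.abs(a[r].astype(int)-b[r]).mean(), "ctrl", np.abs(a[300:380,300:500].astype(int)-b[300:380,300:500]).mean())
E
```

```text
74.95 [455.97875451  72.98282534 292.95187643] [-0.64222508  0.39684166 -0.54402761]
wrist [251.  76.] [(0.57, [250.0, 75.0], [444.0, 172.0, 58.0]), (0.25, [373.0, 77.0], [584.0, 186.0, 58.0])] [(0.66, [831.0, -135.0])]
side [182. 167.] [(0.85, [182.0, 165.0], [449.0, 178.0, 58.0])] [(0.95, [569.0, -561.0]), (0.72, [829.0, -147.0]), (0.41, [523.0, -240.0])]
scene [264. 134.] [(0.68, [261.0, 249.0], [737.0, -276.0, 58.0]), (0.61, [264.0, 135.0], [451.0, 168.0, 58.0])] [(0.61, [572.0, -545.0]), (0.46, [833.0, -147.0])]
diff lid region 1.8447777777777778 ctrl 0.9680208333333333
```

```bash
python3 -c "
from workcell import *
print(finish_job())"
```

```text
the job is handed in; nothing more can be done
None
```

I handed the job in at about 75 s: all three drives were rolled connector-up on the mat (one re-rolled after a knock), seated connector-up (measured within about 0.1–0.2 rad) in the case's three slots, and the lid is shut and released. The mug, screwdriver and tape were never touched, and no verdict came back.

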